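# Slide the tall flask under the hot-water tap and swing the spout over it

## Robot

A 7-joint arm with a two-finger parallel gripper is mounted at the origin on the work surface. World frame = base frame: x ahead of the robot, y to its left, z up, the work surface at z = 0. Lengths are in m, angles in rad, forces in N, time in s.
With the tool pointing down it reaches from about 0.4 to 0.85 m from the base axis. Payload 4.5 kg.
Tool frame: the origin (TCP) lies at the very end of the fingers, on their centre line; the grasp point (between the pads) lies 19 mm behind it (r.grip_point_offset is the distance from the TCP to the grasp point, in m); y points along the fingers, x is the direction in which the jaws open and shut, and the axes are right-handed (so a half turn about y gives the same grasp; the last joint's range is limited). The gripper opens to 88 mm and grips with 3 to 60 N. Pads are 18 mm wide; open, the fingers measure 123 mm over their backs; the gripper's body (75 mm by 187 mm) begins 45 mm behind the grasp point.
Start: joints at [1.204, 0.689, -0.195, 1.565, 0.157, 0.902, -0.215], TCP at [0.244, -0.575, 0.207] pointing down, gripper open.
Joint ranges: [-3.01, 3.01], [-0.46, 2.08], [-1.47, 1.51], [0.13, 2.56], [-1, 4.14], [0.04, 2.09], [-2.66, 2.66]. Speed limits (rad/s): [2.57, 2.57, 3.14, 3.14, 3.14, 3.14, 3.14].

## Interface

Orientations are given as a unit quaternion [x, y, z, w].
In Python, from plant import get_state, snapshot, camera_params, job, r gives the robot as it stands.
- The arm moves only by the tool carry_out, never from a script. Its arguments are lists of equal length, an entry for each row: "offset": the shift along the world's x, y, z in m, a list of three; "twist": the turn about the world's z in degrees. In form: {"offset": [[tx, ty, tz], ...], "twist": [twist, ...]}. A call has 1 to 8 rows; each row shifts and turns the commanded pose from where the row before left it; what a row does not reach is not made up. A row lasts 1/8 s, in which the tool goes at most 62.5 mm and 10.7 degrees, less where a joint would pass 70% of its speed; a pose out of reach is approached as far as the arm can. A call with a gripper value outside its range is refused whole. "grip" is the finger opening in m, from 0 to 0.0881, set as the call begins (left out, the last holds). The fingers move at their own pace and stop on an object; "newtons" is the grip in N (left out, the last holds). Time passes only in rows, so rows that do not move let the fingers close. It gives the time, the measured TCP pose, the force and the opening at its end, in the units of the state.
- get_state(): the state, without advancing time (a new reading comes with each control period).
- snapshot(name): name is "scene" or "top" or "wrist"; returns the picture (480x640x3 uint8, red, green, blue); there is no depth.
- camera_params(name): a dict with "camera_matrix" (3x3 intrinsics, pixels), "eye" and "orientation" of the camera in the world. Camera axes: x right, y up, looking along -z (the intrinsics and any distortion apply to the point x, -y, -z); pixel columns grow to the right and rows downward; lengths in m; the calibration is good to about 2 mm. A picture is of the moment at which its call begins: read the wrist's pose just before it. camera_params takes no time and is no camera call; for the wrist camera it gives the pose at the moment of the call.
- job.finish_job(): hands the job in, once; it reports no verdict.
The state is a dict: "clock": time; "q": joint angles; "qd": joint speeds; "joint_torque": joint torques, N m; "tool_pos": TCP position; "eef_rot": TCP orientation; "contact_force": force on the tool from outside, world axes, zero at the start; "moment": the same for the moment, N m; "opening": opening from 0.0 (shut) to 1.0 (fully open).
Only numpy, scipy, OpenCV 4.12 (cv2) and the standard library are available. Lean on these libraries where they do the work, as an engineer would, in place of code of your own. Each camera call takes 0.05 s, during which the arm holds its last target. There are 200 camera calls.

## Task

Get the tall steel flask ready for filling at the hot-water tap: with the fingertips, push it low on its body (on its lower half only, so that it slides upright and does not tip) across the counter until its whole foot stands on the tap's round drip grille. Then push the swivel spout round until its outlet is over the flask's open mouth. Only push, gently, never grasp or lift anything, and leave the other things on the counter alone.

Things in the scene. Friction and masses are not known exactly. Their poses are not given: they have to be found in the camera images.
- flask: tall narrow open vacuum flask, steel with a dark rubber boot; loose, round, 225 mm high, 0.35 to 0.7 kg. Boot 72 mm in diameter, up to 70 mm high; body 70 mm up to 170 mm, a shoulder, then the neck (53 mm outside, 47 mm inside) from 194 mm up. Origin: centre of its underside, z up its axis. Friction on the counter 0.5 to 0.7: pushed higher than 50 mm above the counter it may tip
- flask_mouth (a point): centre of the flask's open mouth, at the rim, 225 mm above its underside
- grille (a point): centre of the tap's round steel drip grille, 124 mm in diameter, let in flush with the counter, so that things slide onto it freely. Its x axis points level from here to the tap's fixed column, z up. The column (42 mm in diameter, with a foot flange 64 mm in diameter, 8 mm high) stands 140 mm from the grille's centre
- spout (a joint): angle of the swivel spout about the column's vertical axis, rad: 0 when it points straight over the grille's centre, growing as the outlet swings clockwise seen from above (to the robot's left, +y); starts swung out by 0.55 to 1.05, range -1.5 to 1.5, no stop at 0; turns stiffly (about 0.2 N m) and stays where it is left
- spout_outlet (a point): the spout's outlet: centre of the lower end of its downturned nozzle (21 mm in diameter, 256 to 286 mm above the counter), 140 mm from the column's axis; it passes 31 mm above the flask's mouth
- spout_pivot (a point): point on the swivel (column) axis at the height of the spout's level tube, 286 mm above the counter. The tube is round, 18 mm in diameter, and runs level from here to the nozzle. The swivel head round the axis is 42 mm in diameter and 308 mm high; nothing on the tap is higher
- mug: white mug, 82 mm in diameter, 95 mm high, with a handle; bystander, origin under its centre
- sugar_jar: white ceramic jar with a steel lid, 80 mm in diameter, 115 mm high; bystander, origin under its centre
- honey: amber honey bottle with a paper label, 56 mm in diameter, 150 mm high; bystander, origin under its centre
- tea_box: wooden tea box with a lid, 89 x 124 mm, 97 mm high with its knob; bystander, origin under its centre
Not all that is in view belongs to the job. Of the things that look like the flask, take the one that is farthest to the robot's left at the start.

How it is judged:
On the way, in this order (a step that is already met when the one before it is completed fails the run):
1. the flask stands upright with its whole foot on the drip grille, the spout still swung aside (horizontal distance between flask and grille below 0.025 m and angle between flask's own z axis and vertical below 0.05 rad and horizontal distance between spout_outlet and flask_mouth above 0.03 m), for 0.2 s.
2. the spout's outlet is over the flask's mouth (horizontal distance between spout_outlet and flask_mouth below 0.02 m), for 0.2 s.
At the end, for the whole second after the job is handed in: The flask stands upright and still with its whole foot on the drip grille (its centre within 25 mm of the grille's), and the spout's outlet is over its open mouth (centres within 20 mm of one another, seen from above) (horizontal distance between flask and grille below 0.025 m and horizontal distance between spout_outlet and flask_mouth below 0.02 m and angle between flask's own z axis and vertical below 0.05 rad and height (world z) of flask below 0.004 m and linear speed of flask below 0.01 m/s); the robot touches nothing.
It fails at once if the flask is tipped by more than 0.2 rad (angle between flask's own z axis and vertical above 0.2 rad).
It fails at once if the flask is lifted off the counter (height (world z) of flask above 0.012 m).
It fails at once if the flask is pushed or held by its upper half (contact force between any of the arm, the fingers and flask_c2 above 1 N or contact force between any of the arm, the fingers and flask_c3 above 1 N).
It fails at once if a bystander is moved by more than 20 mm (distance of any of mug, sugar_jar, honey, tea_box from where it was at the start of the episode above 0.02 m).
It fails at once if the flask or the spout is gripped or rammed: fingers on it with over 25 N (contact force between the fingers and flask above 25 N or contact force between the fingers and spout above 25 N).
It also fails if it takes over 69 s, if anything falls off the work surface, if the arm or the gripper's body presses on something with over 40 N, if the wrist force passes 120 N, or if a joint passes its speed limit or range.

## Working session

There is one attempt and no reset: what is moved stays moved. The work goes in short steps, Python scripts to look and compute and a tool call to move; the robot and the scene stay as the last step left them, time stands still between calls to the robot, and variables do not carry over. Pictures are saved under pics/ and viewed, about 8 in all and at most 12, crops included, and the job is handed in when it is done.

Besides the shell and the picture viewer there is one more tool, called after "Emit:" as name(argument=value, ...) on one line, values as JSON. carry_out: Moves the arm, as the interface text tells. Its arguments: {"type":"object","properties":{"offset":{"type":"array"},"twist":{"type":"array"},"grip":{"type":"number"},"newtons":{"type":"number"}},"required":["offset","twist"]}

```bash
ls; mkdir -p pics; python3 - <<'E'
from plant import *
import cv2
for n in("scene","top"):
    cv2.imwrite(f"pics/{n}0.png",snapshot(n)[:,:,::-1])
    p=camera_params(n);print(n,p)
s=get_state();print(s)
E
```

```text
pics
scene {'camera_matrix': array([[490.31629449,   0.        , 326.62609553],
       [  0.        , 490.31629449, 244.44778745],
       [  0.        ,   0.        ,   1.        ]]), 'eye': array([0.28279195, 0.2398481 , 1.29337658]), 'orientation': array([-0.062202  ,  0.1428909 ,  0.90885693, -0.38690073])}
top {'camera_matrix': array([[620.01776334,   0.        , 318.48131519],
       [  0.        , 620.01776334, 237.19413603],
       [  0.        ,   0.        ,   1.        ]]), 'eye': array([0.23954171, 0.02053084, 1.50740155]), 'orientation': array([ 0.08250681, -0.08473793, -0.69809698,  0.70616762])}
{'clock': 0.1, 'q': array([ 1.2037856 ,  0.68986929, -0.19450958,  1.56618542,  0.15733766,
        0.90251843, -0.21509253]), 'qd': array([-0.00096302, -0.00336138, -0.00098497, -0.00298002,  0.00067828,
       -0.00039486, -0.00214988]), 'joint_torque': array([-2.73644757e-03, -5.28505182e+01, -1.27128739e+00, -1.53836811e+01,
       -5.25732036e-02,  2.00042305e-03,  4.75400054e-05]), 'tool_pos': array([ 0.24356398, -0.57494677,  0.20652382]), 'eef_rot': array([-0.58928153,  0.39092825, -0.38993644,  0.58980671]), 'contact_force': array([-0.59793855,  0.38946079, -0.41776021]), 'moment': array([ 0.03195442, -0.02059992, -0.01453084]), 'opening': 1.001653789788242}
```

View pics/scene0.png

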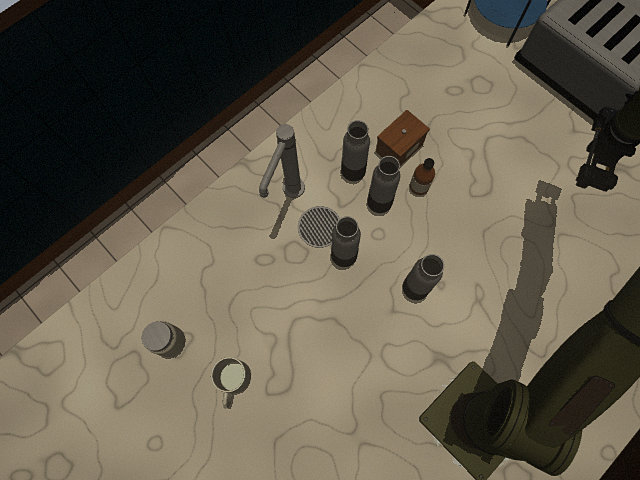

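View pics/top0.png

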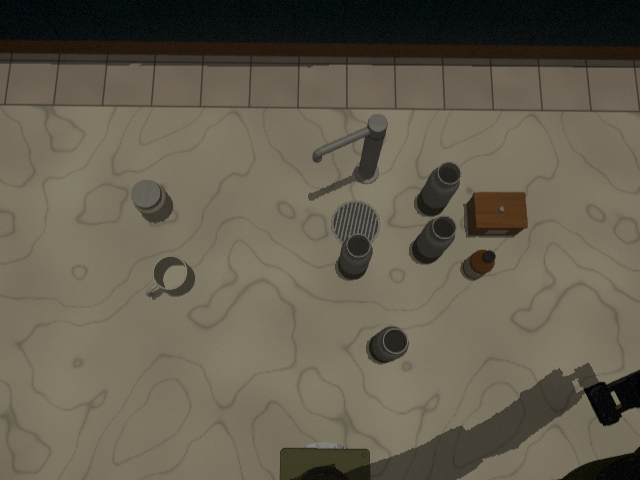

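The scene picture shows the grille at (320,227), the spout outlet at (264,193) and four flask-like things. In the top picture, the leftmost of these has its mouth at (358,242), next to the grille at (356,223). The column head is at (377,122).

```bash
cat > h.py <<'E'
import numpy as np, cv2
from scipy.spatial.transform import Rotation as R
from plant import *
def ray(p,uv):
    K=p["camera_matrix"];d=np.linalg.inv(K)@[uv[0],uv[1],1]
    return R.from_quat(p["orientation"]).as_matrix()@(d*[1,-1,-1])
def at(p,uv,z):
    d=ray(p,uv);return (p["eye"]+d*(z-p["eye"][2])/d[2])[:2]
def proj(p,X):
    c=R.from_quat(p["orientation"]).as_matrix().T@(np.array(X)-p["eye"]);c=c*[1,-1,-1]
    q=p["camera_matrix"]@c;return q[:2]/q[2]
E
python3 - <<'E'
from h import *
T=camera_params("top");S=camera_params("scene")
for n,t,s,z in [("grille",(355.5,223.5),(319.5,227),0),("mouth",(358,242),(346.5,228),.225),("mouthB",(443,230),(389,166),.225),("mouthC",(448,174),(358,131),.225),("mouthD",(394,340),(432,266),.225),
 ("head",(378,122),(285,131),.308),("outlet",(317,158),(264,193),.256),("honeytop",(488,257),(428,163),.15),("jar",(146,194),(157,338),.115),("mug",(171,273),(231,376),.095),("knob",(502,209),(404,130),.097)]:
    print(n,at(T,t,z).round(4),at(S,s,z).round(4))
p=cv2.imread("pics/top0.png")[90:380,290:540];q=cv2.imread("pics/scene0.png")[100:310,230:480]
p=cv2.resize(p,None,fx=2,fy=2,interpolation=3);q=cv2.resize(q,None,fx=1.2,fy=1.2,interpolation=3)
c=np.zeros((580,800,3),np.uint8);c[:,:500]=p;c[:252,500:800]=q
cv2.imwrite("pics/c.png",cv2.convertScaleAbs(c,alpha=1.7))
E
```

```text
grille [ 0.6403 -0.075 ] [ 0.6378 -0.069 ]
mouth [ 0.5399 -0.0659] [ 0.5309 -0.0586]
mouthB [ 0.5684 -0.2476] [ 0.573  -0.2442]
mouthC [ 0.6948 -0.2631] [ 0.6929 -0.2582]
mouthD [ 0.3348 -0.1388] [ 0.3321 -0.1337]
head [ 0.7779 -0.103 ] [ 0.7767 -0.0995]
outlet [0.7164 0.0233] [0.7164 0.0268]
honeytop [ 0.5265 -0.3618] [ 0.5294 -0.3571]
jar [0.6754 0.4239] [0.671 0.431]
mug [0.4917 0.3575] [0.4855 0.3628]
knob [ 0.6543 -0.4161] [ 0.6557 -0.4119]
```

View pics/c.png

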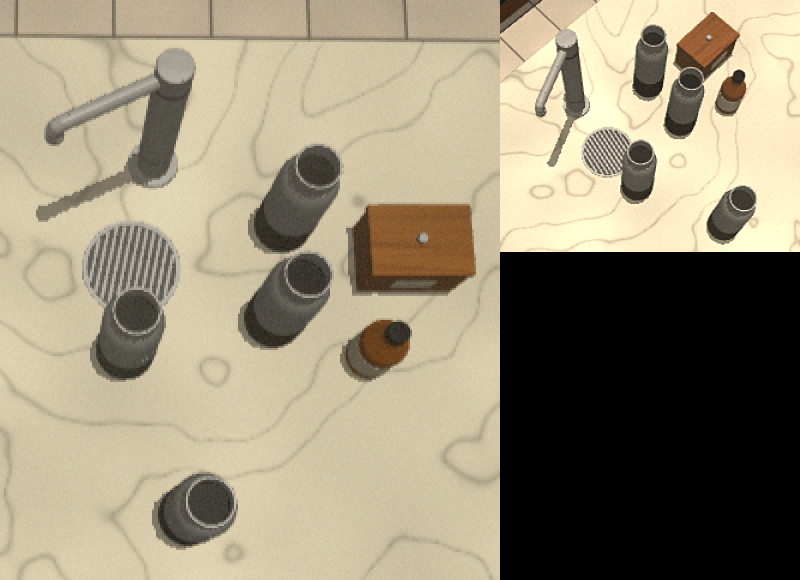

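The crops put the flask at about (0.532, -0.063), the grille at (0.639, -0.072), the column at (0.777, -0.10) and the outlet at (0.716, 0.025). The tool stays vertical, so I need the gripper body's shape to tell which side can push a tall flask low down.

```bash
python3 - <<'E'
from h import *
s=get_state();print(R.from_quat(s["eef_rot"]).as_matrix().round(3))
T=camera_params("top");S=camera_params("scene")
t=s["tool_pos"];print(proj(T,t),proj(S,t))
a=cv2.imread("pics/top0.png")[340:480,540:640];b=cv2.imread("pics/scene0.png")[60:220,540:640]
a=cv2.resize(a,(350,490),interpolation=3);b=cv2.resize(b,(350,560),interpolation=3)
w=cv2.resize(snapshot("wrist")[:,:,::-1],(400,300))
c=np.zeros((600,800,3),np.uint8);c[:490,:350]=a;c[:560,360:710]=b
cv2.imwrite("pics/g.png",cv2.convertScaleAbs(c,alpha=3))
cv2.imwrite("pics/w.png",w)
E
```

```text
[[ 0.39  -0.001  0.921]
 [-0.921  0.001  0.39 ]
 [-0.002 -1.    -0.   ]]
[607.14686988 388.24980172] [579.37897903 172.36029782]
```

View pics/g.png

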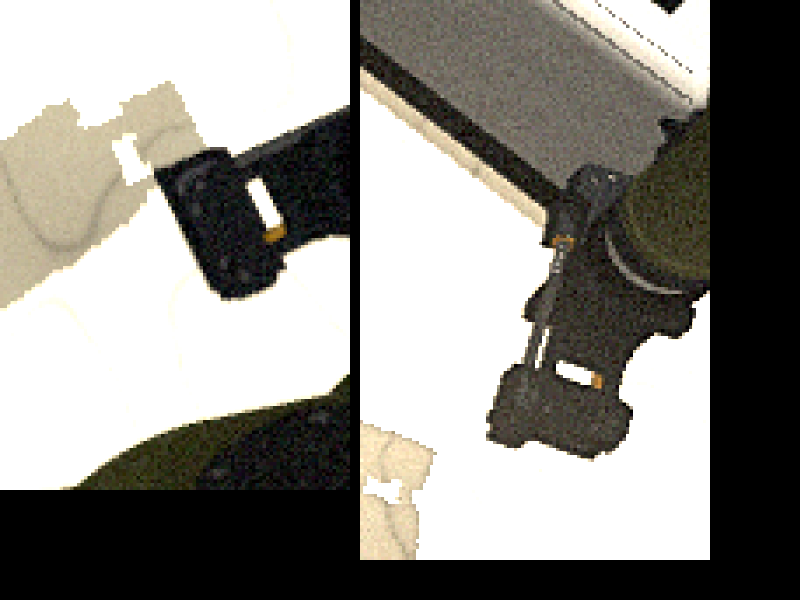

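```bash
python3 - <<'E'
from h import *
s=get_state();M=R.from_quat(s["eef_rot"]).as_matrix();t=s["tool_pos"]
c=cv2.convertScaleAbs(np.hstack([cv2.resize(cv2.imread(f"pics/{n}0.png")[y:y+160,540:640],(400,590),interpolation=3) for n,y in(("top",320),("scene",60))]),alpha=3)
for n,y,ox in(("top",320,0),("scene",60,400)):
    P=camera_params(n)
    f=lambda l:tuple(int(v) for v in ((proj(P,t+M@np.array(l))-[540,y])*[4,590/160]+[ox,0]))
    for hx,hz,col in((.0375,.0935,(0,0,255)),(.0935,.0375,(0,255,0))):
        pts=np.array([f((a*hx,-.064,b*hz)) for a,b in((1,1),(1,-1),(-1,-1),(-1,1))])
        cv2.polylines(c,[pts],True,col,1)
    cv2.line(c,f((-.0615,0,0)),f((.0615,0,0)),(255,0,0),2)
    cv2.line(c,f((0,0,0)),f((0,-.064,0)),(255,0,255),2)
    cv2.circle(c,f((0,0,.05)),4,(255,255,0),-1)
cv2.imwrite("pics/g2.png",c)
E
```

```text
(no output)
```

View pics/g2.png

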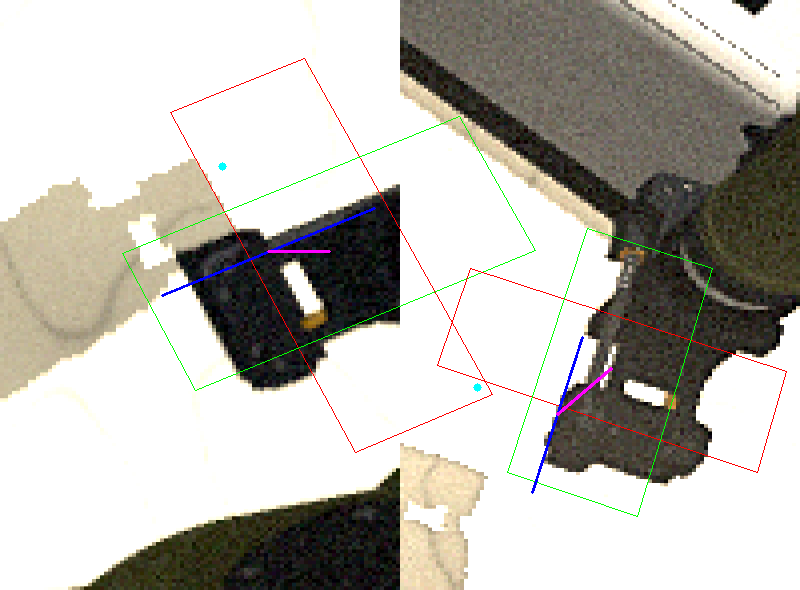

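View pics/w.png

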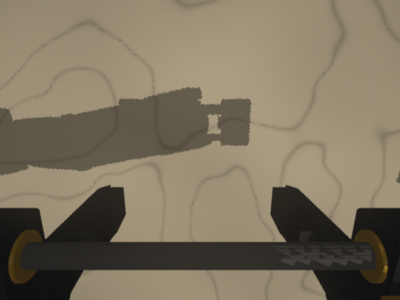

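Emit:
carry_out(offset=[[0,0.03,0.05],[0,0.03,0.05],[0,0.03,0.05],[0,0.03,0.05],[0,0.03,0.05],[0,0.03,0.05],[0,0.03,0.05],[0,0.03,0.05]], twist=[0,0,0,0,0,0,0,0], grip=0.0)

```text
clock: 1.15
tool_pos: [0.2435, -0.3341, 0.6088]
eef_rot: [0.59, -0.39, 0.39, -0.589]
contact_force: [1.3, -1.1, 0.2]
opening: 0.118
```

```bash
python3 - <<'E'
from h import *
s=get_state();M=R.from_quat(s["eef_rot"]).as_matrix();t=s["tool_pos"]
out=[]
for n in("top","scene"):
    im=cv2.convertScaleAbs(snapshot(n)[:,:,::-1],alpha=3);P=camera_params(n)
    f=lambda l:tuple(int(v) for v in proj(P,t+M@np.array(l)))
    cv2.polylines(im,[np.array([f((a*.0935,-.064,b*.0375)) for a,b in((1,1),(1,-1),(-1,-1),(-1,1))])],True,(0,255,0),1)
    cv2.line(im,f((0,0,0)),f((0,-.064,0)),(255,0,255),1)
    cv2.circle(im,f((0,-.064,.05)),2,(255,255,0),-1)
    u,v=f((0,0,0));u=min(max(u,100),540);v=min(max(v,110),370);print(n,u,v)
    out.append(cv2.resize(im[v-110:v+110,u-100:u+100],(400,440),interpolation=3))
cv2.imwrite("pics/g3.png",np.hstack(out))
E
```

```text
top 540 370
scene 540 153
```

View pics/g3.png

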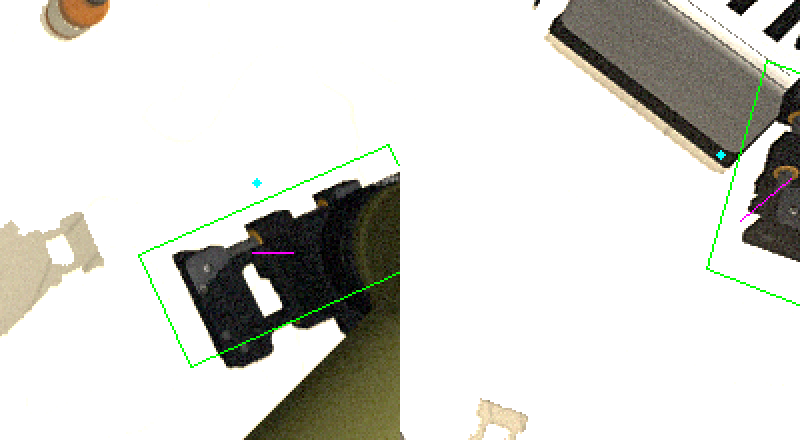

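The gripper body is 187 mm along the jaw axis and overhangs the fingers on every side. A strictly vertical tool therefore cannot touch the tall flask low down, so I'll test in free space what the arm does with the tool's tilt at the edge of its reach.

Emit:
carry_out(offset=[[0.06,0,0],[0.06,0,0],[0.06,0,0],[0.06,0,0],[0.06,0,0],[0.06,0,0],[0.06,0,0],[0.06,0,0]], twist=[0,0,0,0,0,0,0,0])

```text
clock: 2.25
tool_pos: [0.6356, -0.3567, 0.5726]
eef_rot: [-0.54, 0.389, -0.446, 0.598]
contact_force: [10.4, -4.8, 45.2]
opening: 0.006
```

```bash
python3 - <<'E'
from h import *
s=get_state();print(s["q"].round(3),s["qd"].round(2),R.from_quat(s["eef_rot"]).as_matrix().round(3))
E
```

```text
[ 0.465  0.834  0.292  0.134 -0.346  2.087 -0.798] [-0.26  0.59 -0.3  -0.04 -0.14 -0.45 -0.68] [[ 0.3    0.113  0.947]
 [-0.954  0.019  0.299]
 [ 0.016 -0.993  0.113]]
```

Emit:
carry_out(offset=[[0.02,0,0.04],[0.02,0,0.04],[0.02,0,0.04],[0.02,0,0.04],[0.02,0,0.04],[0.02,0,0.04]], twist=[0,0,0,0,0,0])

```text
clock: 3.0
tool_pos: [0.6376, -0.2876, 0.6679]
eef_rot: [-0.525, 0.337, -0.492, 0.608]
contact_force: [10.6, 23.2, 2.6]
opening: 0.004
```

Emit:
carry_out(offset=[[-0.02,0,-0.02],[-0.03,0,-0.03],[-0.03,0,-0.03],[-0.03,0,-0.03]], twist=[0,0,0,0])

```text
clock: 3.5
tool_pos: [0.5461, -0.2866, 0.5719]
eef_rot: [-0.524, 0.336, -0.492, 0.609]
contact_force: [0.1, -0.1, 1.2]
opening: 0.008
```

```bash
python3 - <<'E'
from h import *
s=get_state();print(s["q"].round(3),s["qd"].round(2),R.from_quat(s["eef_rot"]).as_matrix().round(3))
E
```

```text
[-0.118  0.551  1.291  1.138 -0.733  1.631 -0.3  ] [-0.65 -0.32  0.3   1.54  0.38 -0.9   0.68] [[ 0.29   0.247  0.925]
 [-0.951 -0.032  0.307]
 [ 0.106 -0.969  0.225]]
```

Tilt gained at the reach limit persists: the tool now leans 14° with the fingertips forward, and it points along the push direction. I'll repeat this to reach about 33°, so that the fingertips lead the body.

Emit:
carry_out(offset=[[0.03,0.02,0.04],[0.03,0.02,0.04],[0.03,0.02,0.04],[0.03,0.02,0.04],[0.03,0.0,0.04],[0.03,0.0,0.04],[0.03,0.0,0.04],[0.02,0.0,0.04]], twist=[0,0,0,0,0,0,0,0], grip=0.03)

```text
clock: 4.5
tool_pos: [0.6379, -0.1708, 0.7431]
eef_rot: [-0.506, 0.3, -0.522, 0.617]
contact_force: [-0.3, 0.8, -0.2]
opening: 0.339
```

```bash
cat > st.py <<'E'
from h import *
s=get_state();print(s["clock"],s["tool_pos"].round(3),s["q"].round(3),s["qd"].round(2),R.from_quat(s["eef_rot"]).as_matrix().round(3),s["opening"])
E
python3 st.py
```

```text
4.5 [ 0.638 -0.171  0.743] [ 0.147  0.631  1.081  0.135 -1.     2.089 -0.975] [-0.1  -0.14  0.06  0.    0.    0.   -0.07] [[ 0.273  0.34   0.9  ]
 [-0.949 -0.058  0.311]
 [ 0.158 -0.938  0.307]] 0.33858699644867724
```

Emit:
carry_out(offset=[[0.0,0.02,0.06],[0.0,0.02,0.06],[0.0,0.02,0.06],[0.0,0.02,0.06],[0.0,0.02,0.06],[0.0,0.02,0.06],[0.0,0.02,0.06],[0.0,0.02,0.06]], twist=[0,0,0,0,0,0,0,0])

```text
clock: 5.5
tool_pos: [0.5251, -0.0046, 0.9131]
eef_rot: [-0.438, 0.197, -0.594, 0.645]
contact_force: [0.4, 0.6, -0.1]
opening: 0.34
```

```bash
python3 st.py
```

```text
5.5 [ 0.525 -0.005  0.913] [-0.31   0.366  1.398  0.135 -1.     2.089 -1.169] [-0.59 -0.2   0.47 -0.   -0.   -0.   -0.17] [[ 0.215  0.594  0.775]
 [-0.94  -0.09   0.33 ]
 [ 0.266 -0.799  0.539]] 0.33985878016271925
```

The tilt is now 37° and leans forward. I'll check where the wrist camera sits, then turn the tool -23° so the finger faces point along +x, and come down.

Emit:
carry_out(offset=[[-0.01,-0.005,-0.04],[-0.01,-0.005,-0.05],[-0.01,-0.005,-0.05],[-0.01,-0.005,-0.05],[-0.005,-0.005,-0.05],[-0.005,-0.005,-0.05],[-0.005,-0.01,-0.05],[0,-0.005,-0.05]], twist=[-3,-4,-4,-4,-4,-4,0,0])

```text
clock: 6.5
tool_pos: [0.4734, -0.0326, 0.7265]
eef_rot: [0.36, -0.303, 0.654, -0.593]
contact_force: [1.2, -0.3, -0.5]
opening: 0.34
```

```bash
python3 st.py; python3 - <<'E'
from h import *
s=get_state();M=R.from_quat(s["eef_rot"]).as_matrix();c=camera_params("wrist");print("cam in tool",M.T@(c["eye"]-s["tool_pos"]))
E
```

```text
6.5 [ 0.473 -0.033  0.726] [-1.464 -0.283  0.766  1.358  0.648  1.55  -2.119] [ 0.37 -0.43 -0.56  1.52  0.28 -0.83 -0.78] [[-0.038  0.557  0.83 ]
 [-0.993 -0.115  0.031]
 [ 0.113 -0.823  0.557]] 0.33974652275354944
cam in tool [-0.00057143 -0.17533264  0.07555219]
```

Emit:
carry_out(offset=[[0,0,-0.05],[0,0,-0.05],[0,0,-0.05],[-0.005,-0.005,-0.05],[-0.005,-0.005,-0.05],[-0.005,-0.005,-0.05],[0,-0.005,-0.05],[0,-0.005,-0.05]], twist=[0,0,0,0,0,0,0,0])

```text
clock: 7.5
tool_pos: [0.4549, -0.0504, 0.3725]
eef_rot: [0.362, -0.298, 0.656, -0.592]
contact_force: [0.0, 1.9, 2.5]
opening: 0.338
```

```bash
python3 st.py
```

```text
7.5 [ 0.455 -0.05   0.372] [-1.278 -0.044  1.114  2.376  0.899  0.319 -2.523] [ 1.96  0.83 -1.24  0.25 -0.52 -1.28  0.69] [[-0.038  0.561  0.827]
 [-0.992 -0.123  0.038]
 [ 0.123 -0.819  0.561]] 0.3382563452945066
```

Emit:
carry_out(offset=[[0,0,-0.03],[0,0,-0.03],[0,0,-0.03],[0,0,-0.03]], twist=[0,0,0,0])

```text
clock: 8.0
tool_pos: [0.4621, -0.0465, 0.3072]
eef_rot: [0.38, -0.317, 0.645, -0.583]
contact_force: [-0.4, -0.6, 1.0]
opening: 0.343
```

```bash
python3 st.py
```

```text
8.0 [ 0.462 -0.046  0.307] [-0.661  0.192  0.64   2.433  1.033  0.043 -2.654] [ 0.8   0.2  -0.85 -0.07 -0.06 -0.   -0.  ] [[-0.032  0.51   0.86 ]
 [-0.992 -0.12   0.034]
 [ 0.12  -0.852  0.51 ]] 0.34284579194669634
```

Two joints, q6 and q7, have reached limits. Since q5 can go to about π, flipping it should allow a large forward lean. I'll fit the arm's kinematics from the logged poses and plan with that.

```bash
cat > kin.py <<'E'
import numpy as np
from scipy.spatial.transform import Rotation as R
def fk(q,par):
    # par: signs(7), h,L1,a,L2,b,Lt, off7
    s=par["s"];h,L1,a,L2,b,c,Lt,o1,o7=par["v"]
    Z=lambda t:R.from_euler('z',t);Y=lambda t:R.from_euler('y',t)
    p=np.array([0,0,h]);M=Z(s[0]*q[0]+o1)*Y(q[1])
    p=p+M.apply([a,0,L1]);M=M*Z(s[2]*q[2])*Y(q[3])
    p=p+M.apply([b,0,L2]);M=M*Z(s[4]*q[4])*Y(q[5])
    p=p+M.apply([c,0,Lt]);M=M*Z(s[6]*q[6]+o7)
    return p,M   # M z = approach
E
cat > fit.py <<'E'
from kin import *;from scipy.optimize import least_squares;import itertools,json
D=[([1.2037856,.68986929,-.19450958,1.56618542,.15733766,.90251843,-.21509253],[.24356,-.57495,.20652],[-.58928,.39093,-.38994,.58981]),
([-.118,.551,1.291,1.138,-.733,1.631,-.3],[.546,-.287,.572],[-.524,.336,-.492,.609]),
([.147,.631,1.081,.135,-1,2.089,-.975],[.638,-.171,.743],[-.506,.3,-.522,.617]),
([-.31,.366,1.398,.135,-1,2.089,-1.169],[.525,-.005,.913],[-.438,.197,-.594,.645]),
([-1.464,-.283,.766,1.358,.648,1.55,-2.119],[.473,-.033,.726],[.36,-.303,.654,-.593]),
([-1.278,-.044,1.114,2.376,.899,.319,-2.523],[.455,-.05,.372],[.362,-.298,.656,-.592]),
([-.661,.192,.64,2.433,1.033,.043,-2.654],[.462,-.046,.307],[.38,-.317,.645,-.583]),
([.465,.834,.292,.134,-.346,2.087,-.798],[.636,-.357,.573],[-.54,.389,-.446,.598])]
# tool frame: y=approach ; M columns (x,y,z_app) -> tool x=Mx, tool y=Mz, tool z=-My
C=R.from_matrix(np.array([[1,0,0],[0,0,-1],[0,1,0]]).T)
best=None
for s in itertools.product([-1,1],repeat=4):
    S=[s[0],1,s[1],1,s[2],1,s[3]]
    for o7 in(0,1.57,3.14,-1.57):
        def res(v):
            e=[]
            for q,p,r in D:
                P,M=fk(q,{"s":S,"v":v});e+=list(P-p)
                e+=list(.3*((M.as_matrix()@np.array([[1,0,0],[0,0,-1],[0,1,0]]))-R.from_quat(r).as_matrix()).ravel())
            return e
        f=least_squares(res,[.35,.4,0,.4,0,0,.25,0,o7],max_nfev=60)
        if best is None or f.cost<best[0]:best=(f.cost,S,f.x,f.fun)
print(best[0],best[1],best[2].round(4),np.abs(best[3]).max())
json.dump({"s":best[1],"v":list(best[2])},open("par.json","w"))
E
python3 fit.py
```

```text
0.0012740893205960536 [-1, 1, -1, 1, -1, 1, -1] [ 3.7790e-01  5.4690e-01 -1.0500e-02  3.5340e-01 -6.7000e-03 -8.0000e-04
  3.8090e-01 -5.1800e-02 -3.1888e+00] 0.019052904793200987
```

```bash
cat > ik.py <<'E'
from kin import *;import json
from scipy.optimize import least_squares
par=json.load(open("par.json"))
lo=np.array([-3.01,-.46,-1.47,.13,-1,.04,-2.66]);hi=np.array([3.01,2.08,1.51,2.56,4.14,2.09,2.66])
B=np.array([[1,0,0],[0,0,-1],[0,1,0]])
def tool(q):
    p,M=fk(q,par);return p,M.as_matrix()@B
def target(lean,yaw,flip):
    # approach y: forward lean; face normal z*(+1|-1) forward, x level
    a=np.radians(lean);y=np.array([np.sin(a),0,-np.cos(a)]);n=np.array([np.cos(a),0,np.sin(a)])*(-1 if flip else 1)
    M=np.column_stack([np.cross(y,n),y,n]);return R.from_euler('z',yaw,degrees=True).as_matrix()@M
def solve(p,M,q0,w=.0):
    def res(q):
        P,T=tool(q);return np.r_[(P-p)*5,(T-M).ravel(),w*(q-q0)]
    return least_squares(res,np.clip(q0,lo+.01,hi-.01),bounds=(lo,hi),max_nfev=200)
E
python3 - <<'E'
from ik import *
rng=np.random.default_rng(0)
for flip in(0,1):
  for lean in(30,36,45):
    out=[]
    for i in range(40):
        f=solve([.48,-.062,.03],target(lean,-5,flip),rng.uniform(lo,hi))
        if f.cost<1e-5: out.append(f.x)
    out=sorted(out,key=lambda q:abs(q[2]))[:4]
    print(flip,lean);[print(q.round(2)) for q in out]
E
```

```text
0 30
0 36
0 45
1 30
1 36
1 45
```

```bash
python3 - <<'E'
from ik import *
rng=np.random.default_rng(0)
seeds=[np.array([a,b,c,d,e,f,g]) for a in(0,) for b in(0.2,.6) for c in(-.7,.01,.7) for d in(1.5,2.2) for e in(0.1,1.5,3.1) for f in(.3,.9) for g in(-1.5,0.1,1.5)]
for x,z in((.48,.03),(.48,.1),(.55,.03),(.6,.03),(.6,.3)):
 for flip in(0,1):
  for lean in(0,20,36):
    fs=[solve([x,-.062,z],target(lean,-5,flip),s) for s in seeds[::3]]
    f=min(fs,key=lambda f:f.cost);print(x,z,flip,lean,f.cost.round(6),f.x.round(2))
E
```

```text
0.48 0.03 0 0 0.0 [ 0.14  0.83 -0.1   2.08  0.31  0.24 -1.88]
0.48 0.03 0 20 0.0 [-0.12  0.9   0.33  2.45  3.61  0.6   1.09]
0.48 0.03 0 36 0.017273 [ 0.12  1.   -0.01  2.56  3.2   0.95  1.56]
0.48 0.03 1 0 0.0 [ 0.38  0.89 -0.48  2.08  1.04  0.43  0.55]
0.48 0.03 1 20 0.0 [ 0.27  0.89 -0.28  2.45  2.79  0.57 -1.19]
0.48 0.03 1 36 0.017273 [ 0.12  1.   -0.01  2.56  3.2   0.95 -1.58]
0.48 0.1 0 0 0.0 [ 0.3   0.72 -0.35  2.06  0.54  0.45 -2.11]
0.48 0.1 0 20 0.0 [-0.23  0.73  0.49  2.43  3.98  0.46  0.74]
0.48 0.1 0 36 0.015093 [ 0.12  0.76 -0.01  2.56  3.21  0.71  1.54]
0.48 0.1 1 0 0.0 [ 0.52  0.81 -0.71  2.06  0.93  0.63  0.65]
0.48 0.1 1 20 0.0 [ 0.32  0.7  -0.34  2.43  2.56  0.37 -0.98]
0.48 0.1 1 36 0.015093 [ 0.12  0.76 -0.01  2.56  3.21  0.71 -1.6 ]
0.55 0.03 0 0 0.0 [ 0.2   0.89 -0.23  1.88  0.45  0.42 -2.02]
0.55 0.03 0 20 0.0 [-0.15  0.89  0.34  2.26  3.81  0.42  0.83]
0.55 0.03 0 36 0.0 [-0.32  1.16  0.64  2.52  3.6   1.19  0.93]
0.55 0.03 1 0 0.0 [ 0.3   0.91 -0.4   1.88  0.71  0.49  0.89]
0.55 0.03 1 20 0.0 [ 0.01  0.86  0.09  2.25  3.37  0.33 -1.82]
0.55 0.03 1 36 0.0 [ 0.07  1.04  0.01  2.52  3.17  1.04 -1.61]
0.6 0.03 0 0 0.0 [ 0.11  0.92 -0.1   1.73  0.17  0.5  -1.75]
0.6 0.03 0 20 0.0 [-0.04  0.88  0.15  2.11  3.67  0.23  0.99]
0.6 0.03 0 36 0.0 [-0.33  1.1   0.61  2.38  3.62  1.    0.87]
0.6 0.03 1 0 0.0 [ 0.4   1.01 -0.62  1.73  0.87  0.7   0.79]
0.6 0.03 1 20 0.0 [ 0.22  0.89 -0.25  2.11  2.42  0.27 -0.83]
0.6 0.03 1 36 0.0 [ 0.29  1.03 -0.35  2.38  2.88  0.89 -1.22]
0.6 0.3 0 0 0.0 [ 0.05  0.57  0.01  1.49 -0.    1.08 -1.6 ]
0.6 0.3 0 20 0.0 [ 0.69  0.56 -0.99  1.9   0.85  0.71 -2.4 ]
0.6 0.3 0 36 0.0 [0.03 0.34 0.04 2.2  3.94 0.04 0.74]
0.6 0.3 1 0 0.0 [ 0.51  0.7  -0.86  1.5   0.55  1.2   1.06]
0.6 0.3 1 20 0.0 [ 0.44  0.44 -0.55  1.9   0.48  0.56  1.09]
0.6 0.3 1 36 0.0 [ 0.36  0.36 -0.39  2.2   1.79  0.14 -0.23]
```

```bash
python3 - <<'E'
from ik import *
seeds=[np.array([a,b,c,2.2,e,.5,g]) for a in(-.5,.3) for b in(.7,) for c in(-.9,.01,.9) for e in(0.1,1.5,3.1) for g in(-1.5,0.1,1.5)]
for p in((.475,-.03,.03),):
 for yaw in(-25,-40,30):
  for lean in(28,32,36):
   for flip in(0,1):
    P=(p[0],-.063+abs(p[1]+.063)*(-1 if yaw>0 else 1),p[2])
    fs=[solve(P,target(lean,yaw,flip),s) for s in seeds]
    g=[f.x for f in fs if f.cost<3e-6];u=[]
    for q in g:
        if all(abs(q-k).max()>.5 for k in u):u.append(q)
    print(yaw,lean,flip,min(f.cost for f in fs).round(6));[print("   ",q.round(2)) for q in u[:3]]
E
```

```text
-25 28 0 2e-06
    [-0.22  0.97  0.04  2.56  2.82  0.83  1.2 ]
-25 28 1 2e-06
    [-0.22  0.97  0.04  2.56  2.82  0.83 -1.94]
-25 32 0 0.001852
-25 32 1 0.001852
-25 36 0 0.006527
-25 36 1 0.006527
-40 28 0 0.0
    [ 0.08  1.04 -0.6   2.47  2.1   1.06  1.61]
    [-0.63  1.02  0.53  2.47  3.2   0.54  0.43]
    [-0.37  0.94  0.11  2.47  2.6   0.63  1.06]
-40 28 1 0.0
    [-0.1   0.96 -0.31  2.47  2.25  0.85 -1.71]
    [-0.43  0.95  0.21  2.47  2.72  0.59 -2.21]
    [ 0.3   1.27 -1.07  2.48  1.94  1.49 -1.33]
-40 32 0 0.0
    [-0.03  1.06 -0.52  2.51  2.15  1.13  1.47]
    [-0.7   1.07  0.56  2.51  3.12  0.63  0.42]
    [-0.45  0.99  0.15  2.5   2.61  0.73  0.96]
-40 32 1 0.0
    [-0.17  1.01 -0.29  2.5   2.27  0.97 -1.81]
    [ 0.24  1.33 -1.07  2.51  1.95  1.63 -1.43]
    [-0.99  1.43  1.22  2.52  3.98  0.95  2.66]
-40 36 0 0.0
    [-0.14  1.1  -0.43  2.53  2.19  1.19  1.33]
    [-0.76  1.14  0.57  2.53  3.03  0.71  0.4 ]
    [-0.46  1.05  0.08  2.53  2.5   0.87  0.98]
-40 36 1 0.0
    [-0.24  1.06 -0.26  2.53  2.27  1.07 -1.91]
    [ 0.17  1.37 -1.05  2.54  1.96  1.75 -1.53]
    [-1.
[... 254 characters left out ...]
 0.8   1.   -0.52  2.41  3.16  0.42 -0.5 ]
    [ 0.41  0.93  0.1   2.41  4.02  0.66 -1.41]
30 32 0 0.0
    [ 1.15  1.35 -1.13  2.45  2.31  0.75 -2.66]
    [ 0.81  1.02 -0.45  2.44  3.42  0.51  2.45]
    [0.47 0.97 0.09 2.44 4.02 0.77 1.81]
30 32 1 0.0
    [ 1.01  1.15 -0.79  2.44  2.8   0.53 -0.04]
    [ 0.86  1.04 -0.52  2.44  3.29  0.5  -0.55]
    [ 0.48  0.97  0.07  2.44  4.    0.76 -1.32]
30 36 0 0.0
    [ 1.21  1.41 -1.14  2.47  2.4   0.76 -2.66]
    [ 0.88  1.08 -0.46  2.46  3.5   0.58  2.46]
    [0.53 1.02 0.09 2.46 4.03 0.87 1.88]
30 36 1 0.0
    [ 1.07  1.2  -0.79  2.46  2.92  0.57 -0.07]
    [ 0.55  1.02  0.05  2.46  4.01  0.84 -1.23]
    [ 0.9   1.09 -0.5   2.46  3.43  0.57 -0.61]
```

A low forward-leaning pose exists in the model with q5 ≈ 2.3 and the tool turned half round (q7 ≈ -1.9), with the lean yawed about -40°. So I'll go up, turn +180°, lean outward again and come back.

Emit:
carry_out(offset=[[0.01,0,0.04],[0.01,0,0.04],[0.01,0,0.04],[0.01,0,0.03],[0.01,0,0.02],[0.01,0,0.01],[0.01,0,0.01],[0.01,0,0.01]], twist=[0,5,10,10,10,10,10,10])

```text
clock: 9.0
tool_pos: [0.503, -0.0685, 0.3909]
eef_rot: [-0.474, 0.201, -0.461, 0.723]
contact_force: [0.7, -0.2, 0.4]
opening: 0.346
```

Emit:
carry_out(offset=[[0.01,0,0.01],[0.01,0,0.01],[0.01,0,0],[0.01,0,0],[0,0,0],[0,0,0],[0,0,0],[0,0,0]], twist=[10,10,10,10,10,10,10,10])

```text
clock: 10.0
tool_pos: [0.5432, -0.0698, 0.41]
eef_rot: [-0.494, -0.151, 0.112, 0.849]
contact_force: [0.1, 0.1, -0.2]
opening: 0.339
```

```bash
python3 st.py
```

```text
10.0 [ 0.543 -0.07   0.41 ] [ 0.625  0.56  -0.532  1.365 -0.225  1.408  0.582] [-0.16  0.41 -0.25 -0.7   0.44  0.87  0.76] [[ 0.93  -0.041 -0.366]
 [ 0.339  0.486  0.806]
 [ 0.145 -0.873  0.466]] 0.3388090722140989
```

Emit:
carry_out(offset=[[-0.01,-0.05,0.025],[-0.01,-0.05,0.025],[-0.01,-0.05,0.025],[-0.01,-0.05,0.025],[-0.01,-0.05,0.025],[-0.01,-0.05,0.025],[-0.01,-0.04,0.025],[-0.01,-0.04,0.025]], twist=[4,4,4,4,4,4,4,0])

```text
clock: 11.0
tool_pos: [0.4292, -0.38, 0.5332]
eef_rot: [-0.509, -0.298, 0.249, 0.768]
contact_force: [-0.1, -0.4, 0.1]
opening: 0.339
```

Emit:
carry_out(offset=[[0.02,-0.025,0.05],[0.02,-0.025,0.05],[0.02,-0.025,0.05],[0.02,-0.025,0.05],[0.02,-0.025,0.05],[0.02,-0.025,0.05],[0.02,-0.025,0.05],[0.02,-0.025,0.05]], twist=[0,0,0,0,0,0,0,0])

```text
clock: 12.0
tool_pos: [0.4893, -0.4175, 0.6835]
eef_rot: [-0.646, -0.372, 0.13, 0.654]
contact_force: [-0.0, -0.5, -0.4]
opening: 0.342
```

```bash
python3 st.py
```

```text
12.0 [ 0.489 -0.417  0.684] [ 0.826  0.621 -0.102  0.271 -0.292  2.089  1.318] [-0.07  0.03  0.33 -0.35 -0.3  -0.   -0.05] [[ 0.69   0.31  -0.654]
 [ 0.65   0.132  0.748]
 [ 0.318 -0.942 -0.111]] 0.3420441546035105
```

Emit:
carry_out(offset=[[0.01,-0.03,0.05],[0.01,-0.03,0.05],[0.01,-0.03,0.05],[0.01,-0.03,0.05],[0.01,-0.03,0.05],[0.01,-0.03,0.05],[0.01,-0.03,0.05],[0.01,-0.03,0.05]], twist=[0,0,0,0,0,0,0,0])

```text
clock: 13.0
tool_pos: [0.44, -0.4586, 0.7753]
eef_rot: [0.707, 0.403, -0.067, -0.578]
contact_force: [-0.4, 0.5, -0.1]
opening: 0.34
```

```bash
python3 st.py
```

```text
13.0 [ 0.44  -0.459  0.775] [ 0.918  0.589  0.59   0.135 -1.001  2.089  1.404] [ 0.16 -0.14 -0.12  0.   -0.   -0.    0.04] [[ 0.667  0.492 -0.559]
 [ 0.646 -0.008  0.763]
 [ 0.371 -0.87  -0.324]] 0.33976967568939154
```

Emit:
carry_out(offset=[[-0.01,-0.045,0.04],[-0.01,-0.045,0.04],[-0.01,-0.045,0.04],[-0.01,-0.045,0.04],[-0.01,-0.045,0.04],[-0.01,-0.045,0.04],[-0.01,-0.045,0.04],[-0.01,-0.045,0.04]], twist=[0,0,0,0,0,0,0,0])

```text
clock: 14.0
tool_pos: [0.2525, -0.5651, 0.7964]
eef_rot: [0.746, 0.409, -0.036, -0.525]
contact_force: [0.1, 0.4, -0.4]
opening: 0.337
```

```bash
python3 st.py
```

```text
14.0 [ 0.253 -0.565  0.796] [ 1.363  0.578  0.373  0.135 -1.001  2.089  1.656] [ 0.36  0.01 -0.18  0.    0.    0.    0.2 ] [[ 0.664  0.572 -0.482]
 [ 0.647 -0.116  0.753]
 [ 0.375 -0.812 -0.447]] 0.3369434672522512
```

Emit:
carry_out(offset=[[0,-0.01,0.06],[0,-0.01,0.06],[0,-0.01,0.06],[0,-0.01,0.06],[0,-0.01,0.06],[0,-0.01,0.06]], twist=[0,0,0,0,0,0])

```text
clock: 14.75
tool_pos: [0.2285, -0.4685, 0.9059]
eef_rot: [0.785, 0.408, -0.004, -0.466]
contact_force: [0.5, 0.1, -0.6]
opening: 0.339
```

```bash
python3 st.py
```

```text
14.75 [ 0.229 -0.468  0.906] [ 1.419  0.393  0.276  0.135 -1.     2.089  1.538] [ 0.11 -0.21 -0.16  0.    0.    0.   -0.13] [[ 0.667  0.637 -0.387]
 [ 0.645 -0.233  0.728]
 [ 0.374 -0.735 -0.566]] 0.33869299716982637
```

I'll model the row-by-row behaviour, a bounded local IK in which the commanded pose becomes the reached one, and check it against the logged moves. Then I'll search for a route to the pushing pose.

```bash
cat > sim.py <<'E'
from ik import *
vm=.7*np.array([2.57,2.57,3.14,3.14,3.14,3.14,3.14])*.125
LO,HI=lo+.005,hi-.005
def jac(q):
    P,T=tool(q);J=np.zeros((6,7));e=1e-5
    for i in range(7):
        d=q.copy();d[i]+=e;p,t=tool(d);J[:3,i]=(p-P)/e;J[3:,i]=R.from_matrix(t@T.T).as_rotvec()/e
    return P,T,J
from scipy.optimize import lsq_linear
def row(q,off,tw,w=.3,reg=.02,n=4):
    P0,T0=tool(q);p=P0+off;M=R.from_euler('z',tw,degrees=True).as_matrix()@T0;q0=q.copy()
    for _ in range(n):
        P,T,J=jac(q);e=np.r_[p-P,w*R.from_matrix(M@T.T).as_rotvec()];J[3:]*=w
        l=np.maximum(LO,q0-vm)-q;h=np.minimum(HI,q0+vm)-q
        q=q+lsq_linear(np.r_[J,reg*np.eye(7)],np.r_[e,np.zeros(7)],bounds=(np.minimum(l,-1e-9),np.maximum(h,1e-9))).x
    return q
def run(q,segs,**k):
    for n,off,tw in segs:
        for _ in range(n):q=row(q,np.array(off),tw,**k)
    return q
E
python3 - <<'E'
from sim import *;import time
np.set_printoptions(suppress=True)
A=np.array([.826,.621,-.102,.271,-.292,2.089,1.318])
B=np.array([.918,.589,.59,.135,-1,2.089,1.404]);C=np.array([1.363,.578,.373,.135,-1,2.089,1.656])
D=np.array([-.661,.192,.64,2.433,1.033,.043,-2.654])
for w in(.1,.3,1):
    t=time.time();print(w)
    for q,s in((A,[(8,(.01,-.03,.05),0)]),(B,[(8,(-.01,-.045,.04),0)]),(C,[(6,(0,-.01,.06),0)]),(D,[(1,(.01,0,.04),0),(1,(.01,0,.04),5),(1,(.01,0,.04),10),(1,(.01,0,.03),10),(10,(.01,0,.01),10),(4,(0,0,0),10)])):
        r=run(q,s,w=w);p,T=tool(r);print(r.round(2),p.round(3),T[:,1].round(3),T[2,0].round(3))
    print(time.time()-t)
E
```

```text
0.1
[ 1.02  0.55 -0.19  0.13 -0.41  1.13  1.34] [ 0.568 -0.621  1.07 ] [ 0.855 -0.496 -0.153] 0.497
[ 1.33  0.63  0.2   0.13 -1.    1.04  1.63] [ 0.377 -0.797  1.074] [ 0.743 -0.668 -0.038] 0.415
[ 1.51  0.38  0.15  0.13 -1.    1.38  1.55] [ 0.28  -0.615  1.144] [ 0.739 -0.657 -0.146] 0.36
[-1.7  -0.46  1.51  1.71  0.03  0.84  0.72] [ 0.57  -0.022  0.559] [ 0.533  0.42  -0.734] 0.674
1.4937965869903564
0.3
[ 1.09  0.53 -0.64  0.13  0.02  1.59  1.31] [ 0.519 -0.544  0.935] [ 0.78  -0.318 -0.539] 0.457
[ 1.38  0.59  0.24  0.13 -1.    1.5   1.62] [ 0.354 -0.715  0.951] [ 0.762 -0.503 -0.408] 0.395
[ 1.51  0.38  0.16  0.13 -1.    1.71  1.54] [ 0.278 -0.558  1.038] [ 0.742 -0.515 -0.429] 0.361
[-1.83 -0.46  1.51  1.51 -0.07  1.37  0.75] [0.452 0.043 0.587] [ 0.15   0.542 -0.827] 0.539
1.3199994564056396
1
[ 1.    0.6  -0.58  0.18  0.05  2.09  1.31] [ 0.455 -0.441  0.753] [ 0.429  0.029 -0.903] 0.344
[ 1.32  0.63  0.4   0.13 -1.    2.05  1.66] [ 0.309 -0.59   0.778] [ 0.563 -0.127 -0.817] 0.362
[ 1.48  0.42 -0.39  0.13 -0.42  2.09  1.5 ] [ 0.265 -0.475  0.896] [ 0.611 -0.216 -0.762] 0.356
[ 0.24  0.98 -1.05  0.61  0.3   2.09  0.78] [0.608 0.085 0.453] [-0.414  0.352 -0.839] 0.211
1.247506856918335
```

```bash
nproc; cat > srch.py <<'E'
from sim import *;from multiprocessing import Pool;import time
q0=np.array([1.419,.393,.276,.135,-1,2.089,1.538])
def inv(q):
    p,T=tool(q);y=T[:,1];n=-T[:,2]
    d=np.degrees(np.arctan2(y[1],y[0])-np.arctan2(n[1],n[0]));d=(d+180)%360-180
    return p,np.degrees(np.arccos(-y[2])),d,T[2,0]
def trial(seed):
    g=np.random.default_rng(seed);q=q0;S=[]
    for k in range(3):
        off=g.uniform(-1,1,3)*[.06,.06,.06];tw=g.choice([0,1])*g.uniform(-10,10)
        S.append((8,tuple(off.round(3)),round(tw,1)))
        for _ in range(8):
            q=row(q,off,tw,w=1,n=2)
            if tool(q)[0][2]<.42:return None
        p,l,d,r=inv(q)
        if 30<l<45:
            sc=abs(d+15)+2*abs(l-37)+ (60*max(0,-q[6]+.3))
            if k==0 or sc<best[0]:best=(sc,S[:],q,l,d,r,p)
        elif k==0:best=(999,)
    return best if best[0]<999 else None
if __name__=="__main__":
    t=time.time();out=[]
    with Pool() as P:
        for b in P.imap_unordered(trial,range(4000)):
            if b:out.append(b)
            if time.time()-t>240:P.terminate();break
    out.sort(key=lambda b:b[0]);print(len(out))
    for b in out[:6]:print(round(b[0],1),b[1],b[2].round(2),"lean",round(b[3],1),"d",round(b[4],1),"roll",round(b[5],2),b[6].round(2))
E
OMP_NUM_THREADS=1 python3 srch.py
```

```text
4
878
34.2 [(8, (np.float64(-0.059), np.float64(0.053), np.float64(-0.052)), np.float64(-7.5)), (8, (np.float64(-0.048), np.float64(0.038), np.float64(0.053)), np.float64(0.6)), (8, (np.float64(-0.045), np.float64(0.034), np.float64(-0.048)), np.float64(-0.0))] [ 1.53 -0.46  1.51  1.72 -0.16  1.3   2.66] lean 35.8 d 16.7 roll 0.14 [-0.39 -0.01  0.53]
44.1 [(8, (np.float64(-0.014), np.float64(0.027), np.float64(-0.021)), np.float64(0.0)), (8, (np.float64(-0.005), np.float64(-0.035), np.float64(-0.06)), np.float64(5.7)), (8, (np.float64(-0.032), np.float64(-0.058), np.float64(-0.019)), np.float64(-9.0))] [-0.27 -0.46  1.51  1.99  0.5   0.59  1.09] lean 36.6 d 28.3 roll 0.24 [ 0.   -0.56  0.45]
46.1 [(8, (np.float64(-0.044), np.float64(0.05), np.float64(-0.006)), np.float64(0.0)), (8, (np.float64(-0.054), np.float64(0.024), np.float64(-0.051)), np.float64(-7.5)), (8, (np.float64(-0.039), np.float64(-0.016), np.float64(-0.021)), np.float64(-1.3))] [ 1.03 -0.46  1.51  1.95 -0.05  0.75  2.02] lean 38.3 d 28.5 roll 0.24 [-0.43 -0.23  0.46]
46.5 [(8, (np.float64(-0.059), np.float64(0.035), np.float64(-0.015)), np.float64(-0.0)), (8, (np.float64(-0.048), np.float64(-0.024), np.float64(-0.013)), np.float64(0.0))] [ 0.49 -0.46  1.51  1.37 -0.22  1.71  2.54] lean 38.6 d 28.3 roll 0.24 [-0.21 -0.3   0.65]
47.5 [(8, (np.float64(-0.033), np.float64(0.057), np.float64(-0.048)), np.float64(3.9)), (8, (np.float64(-0.007), np.float64(-0.044), np.float64(0.038)), np.float64(8.6)), (8, (np.float64(0.027), np.float64(-0.011), np.float64(-0.053)), np.float64(0.0))] [-1.21 -0.46  1.51  2.05 -0.18  1.06  2.65] lean 35.3 d 29.1 roll 0.24 [ 0.32 -0.08  0.42]
51.2 [(8, (np.float64(-0.057), np.float64(0.031), np.float64(-0.041)), np.float64(-5.9)), (8, (np.float64(-0.032), np.float64(0.06), np.float64(-0.033)), np.float64(-2.7))] [ 1.74 -0.46  1.51  1.76 -0.18  1.45  2.66] lean 36.5 d 35.3 roll 0.29 [-0.32  0.05  0.51]
```

```bash
cat > s2.py <<'E'
from srch import *
import itertools
def tr(c):
    al,t,a,b,r=c;u=np.array([np.cos(np.radians(al)),np.sin(np.radians(al)),0])
    p=tool(q0)[0];W=u*r+[0,0,.72];q=q0;S=[((W-p)/8).round(3)]
    for _ in range(8):q=row(q,S[0],t/8,w=1,n=2)
    qm=q;bst=None
    for k in range(12):
        q=row(q,a*u+[0,0,b],0,w=1,n=2);p,l,d,rr=inv(q);sc=abs(d+15)+2*abs(l-37)
        if bst is None or sc<bst[0]:bst=(sc,c,k+1,q,l,d,rr,p,qm)
    return bst
if __name__=="__main__":
    C=list(itertools.product((-50,-75,-100,-125),(0,25,50,75),(0,.03),(.03,.06),(.42,.55)))
    with Pool() as P:o=P.map(tr,C)
    o.sort(key=lambda b:b[0])
    for b in o[:8]:print(round(b[0],1),b[1],b[2],b[3].round(2),"lean",round(b[4],1),"d",round(b[5],1),"roll",round(b[6],2),b[7].round(2),"mid",b[8].round(2))
E
time OMP_NUM_THREADS=1 python3 s2.py
```

```text
54.4 (-125, 25, 0.03, 0.03, 0.55) 12 [ 2.43  0.81 -1.28  0.3   0.06  2.09  2.45] lean 47.2 d 19.1 roll 0.17 [-0.2  -0.59  0.72] mid [ 2.74  0.76 -1.21  0.78 -0.06  2.08  2.65]
54.4 (-100, 50, 0.03, 0.03, 0.55) 12 [ 2.01  0.81 -1.28  0.31  0.06  2.09  2.45] lean 47.2 d 19.1 roll 0.17 [ 0.06 -0.62  0.71] mid [ 2.34  0.78 -1.25  0.8  -0.03  2.09  2.65]
54.7 (-125, 50, 0.03, 0.03, 0.55) 12 [ 2.37  0.84 -1.41  0.63  0.11  2.09  2.58] lean 43.9 d 25.9 roll 0.23 [-0.09 -0.54  0.64] mid [ 2.59  0.86 -1.47  0.96  0.1   2.09  2.66]
55.4 (-75, 75, 0.03, 0.03, 0.55) 12 [ 1.57  0.81 -1.29  0.31  0.06  2.09  2.44] lean 47.4 d 19.5 roll 0.17 [ 0.31 -0.53  0.72] mid [ 1.9   0.77 -1.24  0.79 -0.05  2.09  2.65]
55.5 (-100, 75, 0.03, 0.03, 0.55) 12 [ 1.94  0.85 -1.43  0.63  0.12  2.09  2.57] lean 44.3 d 26.0 roll 0.23 [ 0.15 -0.53  0.64] mid [ 2.16  0.87 -1.47  0.96  0.1   2.09  2.66]
57.6 (-125, 50, 0.03, 0.03, 0.42) 12 [ 2.39  0.77 -1.31  0.69 -0.04  2.09  2.58] lean 44.6 d 27.4 roll 0.24 [-0.06 -0.51  0.67] mid [ 2.67  0.75 -1.47  1.05 -0.01  2.09  2.66]
57.6 (-125, 25, 0.03, 0.06, 0.55) 6 [ 2.58  0.71 -1.46  0.53  0.02  2.09  2.32] lean 45.5 d 25.7 roll 0.23 [-0.15 -0.5   0.75] mid [ 2.74  0.76 -1.21  0.78 -0.06  2.08  2.65]
58.1 (-100, 50, 0.03, 0.06, 0.55) 6 [ 2.16  0.72 -1.46  0.55  0.01  2.09  2.33] lean 45.5 d 26.1 roll 0.23 [ 0.07 -0.51  0.75] mid [ 2.34  0.78 -1.25  0.8  -0.03  2.09  2.65]
real	0m13.379s
user	0m43.767s
sys	0m0.276s
```

```bash
cat > s3.py <<'E'
from srch import *
import itertools
def geom(T,z0,g=.03):
    X=[];
    for sg in(-1,1):
        for a in np.linspace(g/2,g/2+.0175,4):
            for b in(-.009,.009):
                for s in np.linspace(0,.064,9):X.append((sg*a,-s,b))
    F=np.array(X)@T.T
    Bd=np.array([(a,-s,b) for s in np.linspace(.064,.30,18) for a in np.linspace(-1,1,15)*(.0935 if s<.18 else .045) for b in np.array([-1,1])*(.0375 if s<.18 else .045)])@T.T
    n=-T[:,2];th=np.arctan2(n[1],n[0])+np.radians(np.arange(-50,51,5));best=None
    for t in th:
        u=np.array([np.cos(t),np.sin(t)]);f=F[:,:2];al=f@u;pe=f@[-u[1],u[0]];m=np.abs(pe)<.036
        rho=(al[m]+np.sqrt(.036**2-pe[m]**2)).max()
        if best is None or rho<best[0]:
            bb=Bd[Bd[:,2]+z0<.235];best=(rho,np.degrees(t),np.linalg.norm(bb[:,:2]-rho*u,axis=1).min()-.0355, Bd[:,2].min()+z0)
    return best
def goto(q,W,n,tw):
    for k in range(n):
        q=row(q,(np.array(W)-tool(q)[0])/(n-k),tw/n,w=1,n=2)
    return q
def tr(c):
    al,t,a,b,r,k,psi=c;u=np.array([np.cos(np.radians(al)),np.sin(np.radians(al)),0])
    q=goto(q0,u*r+[0,0,.72],8,t)
    for _ in range(k):q=row(q,a*u+[0,0,b],0,w=1,n=2)
    q1=q;p,T=tool(q);tw=(psi-np.degrees(np.arctan2(-T[1,2],-T[0,2]))+180)%360-180
    q=goto(q,(.50,0,.45),16,tw);q2=q;q=goto(q,(.48,-.02,.2),8,0);q=goto(q,(.475,-.03,.03),8,0)
    p,T=tool(q);err=np.linalg.norm(p-[.475,-.03,.03]);G=geom(T,.03)
    sc=min(G[2],.012)*1000-err*500-max(0,abs(G[1]+15)-20)*.5-max(0,.012-G[3])*1000
    return sc,c,q,G,err,tw,inv(q),q1,q2
if __name__=="__main__":
    C=list(itertools.product((-50,-75,-100),(25,50,75,90),(.0,.03),(.03,.05),(.55,),(8,14,20),(-15,-35,-55)))
    with Pool() as P:o=P.map(tr,C,chunksize=4)
    o.sort(key=lambda b:-b[0])
    for b in o[:8]:print(round(b[0],1),b[1],b[2].round(2),"rho,th,clr,zmin",np.round(b[3],3),"err",round(b[4],3),"tw",round(b[5]),"lean,d,roll",np.round(b[6][1:],2),b[7].round(2),b[8].round(2))
E
time OMP_NUM_THREADS=1 python3 s3.py
```

```text
-46.7 (-100, 25, 0.0, 0.03, 0.55, 8, -15) [ 1.06  1.02 -0.76  2.19 -0.48  0.04  2.66] rho,th,clr,zmin [4.200e-02 2.819e+00 1.000e-03 2.300e-02] err 0.095 tw 24 lean,d,roll [37.13 55.67  0.46] [ 2.41  0.6  -1.46  0.56 -0.09  2.08  2.09] [ 1.75  0.03 -1.38  2.19 -1.    0.66  2.58]
-46.8 (-50, 50, 0.03, 0.05, 0.55, 20, -15) [ 1.18  1.1  -0.82  2.19 -0.27  0.04  2.66] rho,th,clr,zmin [4.1000e-02 1.2554e+01 1.0000e-02 1.9000e-02] err 0.106 tw 8 lean,d,roll [41.27 49.58  0.44] [ 1.11  0.57 -1.46  0.13  0.39  1.81  1.72] [ 1.53  0.3  -1.47  2.23 -0.98  0.2   2.66]
-49.6 (-75, 25, 0.03, 0.03, 0.55, 20, -15) [ 1.11  1.03 -0.78  2.19 -0.39  0.04  2.66] rho,th,clr,zmin [4.200e-02 5.642e+00 5.000e-03 2.300e-02] err 0.109 tw 29 lean,d,roll [38.19 50.85  0.43] [ 1.53  0.74 -1.46  0.13  0.48  1.82  1.88] [ 1.6   0.23 -1.47  2.25 -1.    0.28  2.62]
-49.8 (-75, 25, 0.03, 0.03, 0.55, 14, -15) [ 1.08  1.01 -0.77  2.19 -0.44  0.04  2.66] rho,th,clr,zmin [4.100e-02 4.552e+00 3.000e-03 2.500e-02] err 0.106 tw 26 lean,d,roll [37.18 52.23  0.43] [ 1.58  0.73 -1.27  0.13  0.26  1.92  1.91] [ 1.67  0.16 -1.47
[... 475 characters left out ...]
 0.43] [ 1.98  0.6  -1.46  0.56 -0.09  2.08  2.09] [ 1.51  0.01 -1.16  2.18 -1.    0.63  2.57]
-50.9 (-100, 90, 0.0, 0.03, 0.55, 20, -15) [ 1.08  1.   -0.76  2.19 -0.44  0.04  2.66] rho,th,clr,zmin [4.100e-02 4.587e+00 3.000e-03 2.500e-02] err 0.108 tw -27 lean,d,roll [36.97 51.86  0.43] [ 1.86  0.44 -1.47  0.67 -0.42  2.09  2.14] [ 1.64  0.17 -1.47  2.24 -1.    0.35  2.6 ]
-51.2 (-100, 90, 0.0, 0.05, 0.55, 8, -15) [ 1.06  0.99 -0.75  2.19 -0.48  0.04  2.66] rho,th,clr,zmin [4.200e-02 3.616e+00 1.000e-03 2.600e-02] err 0.105 tw -28 lean,d,roll [36.26 53.08  0.43] [ 2.02  0.52 -1.47  0.85 -0.35  2.09  2.37] [ 1.7   0.12 -1.47  2.23 -1.    0.44  2.58]
real	1m46.669s
user	6m50.278s
sys	0m0.206s
```

```bash
cat > s4.py <<'E'
from s3 import *
from scipy.optimize import differential_evolution
bnd=[(-150,150),(-120,120),(0,.05),(.0,.06),(4,14)]*2
def path(v):
    q=q0;L=[q0]
    for i in(0,5):
        al,t,a,b,k=v[i:i+5];u=np.array([np.cos(np.radians(al)),np.sin(np.radians(al)),0])
        q=goto(q,u*.52+[0,0,.68],12,t)
        L.append(q)
        for _ in range(int(k)):q=row(q,a*u+[0,0,b],0,w=1,n=1)
        L.append(q)
    return L
def cost(v):
    q=path(v)[-1];p,l,d,r=inv(q)
    return abs(d+20)+2*abs(l-36)+ (100 if p[2]<.4 else 0)
if __name__=="__main__":
    t0=time.time()
    res=differential_evolution(cost,bnd,popsize=6,maxiter=60,workers=4,updating='deferred',seed=1,polish=False,callback=lambda *a,**k:time.time()-t0>200)
    print(res.fun,res.x.round(3),res.nfev)
    for q in path(res.x):p,l,d,r=inv(q);print(q.round(2),p.round(2),round(l,1),round(d,1))
E
OMP_NUM_THREADS=1 python3 s4.py
```

```text
6.400347872263666 [ 1.08662e+02 -1.17116e+02  3.10000e-02  8.00000e-03  1.33080e+01
  6.46450e+01 -8.01540e+01  4.90000e-02  5.80000e-02  1.15650e+01] 1380
[ 1.42  0.39  0.28  0.14 -1.    2.09  1.54] [ 0.26 -0.47  0.92] 42.7 39.0
[ 1.38 -0.46 -1.11  1.68  0.12  2.09 -0.87] [0.1  0.03 0.6 ] 37.2 16.9
[ 0.64 -0.34 -1.46  1.7  -0.53  2.08 -2.15] [-0.09  0.26  0.56] 36.2 15.0
[ 1.5  -0.46 -1.3   1.59 -0.97  2.08 -2.66] [0.22 0.37 0.6 ] 37.3 3.7
[ 1.67 -0.35 -1.47  1.36 -1.    2.08 -2.66] [0.28 0.35 0.67] 37.3 -16.2
```

```bash
date; stat -c %y pics/top0.png; cat > s5.py <<'E'
from s3 import *
from scipy.optimize import differential_evolution
bnd=[(-130,130),(-110,110),(-.03,.06),(-.01,.06),(3,14)]*2+[(-60,-10)]
def path(v):
    q=q0;L=[q0];pen=0
    for i in(0,5):
        al,t,a,b,k=v[i:i+5];p=tool(q)[0];az=np.degrees(np.arctan2(p[1],p[0]));r0=np.hypot(*p[:2])
        for j in range(1,11):   # go round on an arc
            A=np.radians(az+(al-az)*j/10);rr=r0+(.52-r0)*j/10
            W=np.array([rr*np.cos(A),rr*np.sin(A),p[2]+(.68-p[2])*j/10]);q=row(q,np.clip(W-tool(q)[0],-.06,.06),t/10,w=1,n=1)
            P=tool(q)[0];pen+=max(0,.33-np.hypot(*P[:2]))*50+max(0,.42-P[2])*50
        L.append(q);P=tool(q)[0];u=np.r_[P[:2]/np.hypot(*P[:2]),0]
        for _ in range(int(k)):
            q=row(q,a*u+[0,0,b],0,w=1,n=1);P=tool(q)[0];pen+=max(0,.33-np.hypot(*P[:2]))*50+max(0,.42-P[2])*50
        L.append(q)
    return L,pen
def fin(q,psi):
    p,T=tool(q);tw=(psi-np.degrees(np.arctan2(-T[1,2],-T[0,2]))+180)%360-180
    a=goto(q,(.53,0.02,.45),16,tw);b=goto(a,(.49,-.015,.22),6,0);c=goto(b,(.475,-.03,.03),6,0)
    p,T=tool(c);err=np.linalg.norm(p-[.475,-.03,.03]);G=geom(T,.03)
    sc=min(G[2],.012)*1000-err*500-max(0,abs(G[1]+15)-20)*.5-max(0,.012-G[3])*1000
    return sc,c,G,err,tw,a,b
def cost(v):
    L,pen=path(v);q=L[-1];p,l,d,r=inv(q);c=abs(d+20)+2*max(0,abs(l-38)-5)+pen
    if c>45:return c+100
    return -fin(q,v[10])[0]+pen
if __name__=="__main__":
    t0=time.time()
    res=differential_evolution(cost,bnd,popsize=5,maxiter=80,workers=4,updating='deferred',seed=2,polish=False,callback=lambda *a,**k:time.time()-t0>210)
    print(res.fun,list(res.x.round(3)),res.nfev)
    L,pen=path(res.x);print("pen",pen)
    for q in L:p,l,d,r=inv(q);print(q.round(2),p.round(2),round(l,1),round(d,1))
    f=fin(L[-1],res.x[10]);print([np.round(k,3) for k in f],inv(f[1]))
E
OMP_NUM_THREADS=1 python3 s5.py
```

```text
Sat Dec  5 11:32:58 UTC 2026
2026-12-05 11:06:22.368725832 +0000
-7.729359764938685 [np.float64(-117.576), np.float64(-80.094), np.float64(0.009), np.float64(0.055), np.float64(7.025), np.float64(-21.977), np.float64(43.897), np.float64(0.016), np.float64(0.008), np.float64(10.53), np.float64(-43.389)] 2365
pen 0
[ 1.42  0.39  0.28  0.14 -1.    2.09  1.54] [ 0.26 -0.47  0.92] 42.7 39.0
[ 1.5  -0.13  0.57  1.56 -0.18  1.02  1.43] [-0.24 -0.46  0.68] 40.8 35.4
[ 2.01  0.31  0.8   0.14 -0.89  2.08  1.41] [-0.23 -0.47  0.93] 38.4 22.9
[ 0.7  -0.22 -0.51  1.58  0.43  1.37  0.51] [ 0.33 -0.21  0.68] 37.7 3.8
[ 0.65  0.15 -0.64  1.06  0.67  1.61  0.5 ] [ 0.46 -0.3   0.76] 37.4 4.4
[np.float64(7.729), array([-0.088,  1.157, -0.546,  2.555,  2.15 ,  1.336, -1.843]), array([ 4.0000e-02, -4.3381e+01,  1.4000e-02,  5.5000e-02]), np.float64(0.0), np.float64(29.696), array([ 0.241,  0.218, -0.89 ,  1.933,  0.941,  1.059, -0.269]), array([ 0.022,  0.578, -0.696,  2.424,  1.654,  0.952, -1.231])] (array([ 0.47514783, -0.02994041,  0.02997985]), np.float64(37.42416521014964), np.float64(4.4559118476836375), np.float64(0.037537452299484936))
```

The modelled search found a route that ends in a low, forward-leaning pose with 14 mm of body clearance. I'll run it stage by stage.

Emit:
carry_out(offset=[[-0.047,-0.016,-0.022],[-0.047,-0.012,-0.022],[-0.047,-0.008,-0.022],[-0.047,-0.004,-0.022],[-0.047,0,-0.023],[-0.047,0.004,-0.023],[-0.047,0.008,-0.023],[-0.047,0.012,-0.023]], twist=[-8,-8,-8,-8,-8,-8,-8,-8])

```text
clock: 15.75
tool_pos: [-0.1304, -0.4819, 0.7332]
eef_rot: [0.883, -0.053, 0.237, -0.402]
contact_force: [0.4, 0.2, -0.2]
opening: 0.339
```

Emit:
carry_out(offset=[[-0.047,0.014,-0.023],[-0.046,0.016,-0.023]], twist=[-8,-8])

```text
clock: 16.0
tool_pos: [-0.2233, -0.4517, 0.6873]
eef_rot: [0.867, -0.176, 0.291, -0.365]
contact_force: [-0.2, -0.3, -0.9]
opening: 0.339
```

Emit:
carry_out(offset=[[-0.004,-0.008,0.055],[-0.004,-0.008,0.055],[-0.004,-0.008,0.055],[-0.004,-0.008,0.055],[-0.004,-0.008,0.055],[-0.004,-0.008,0.055],[-0.004,-0.008,0.055]], twist=[0,0,0,0,0,0,0])

```text
clock: 16.88
tool_pos: [-0.2094, -0.4228, 0.9525]
eef_rot: [0.859, -0.182, 0.309, -0.366]
contact_force: [0.4, 0.2, 0.0]
opening: 0.336
```

```bash
cat > now.py <<'E'
from s5 import *
from plant import get_state
s=get_state();q=s["q"];print(s["clock"],q.round(2),s["tool_pos"].round(3),[np.round(k,2) for k in inv(q)][1:])
T=R.from_quat(s["eef_rot"]).as_matrix();print(T.round(2).tolist(),"n az",np.degrees(np.arctan2(-T[1,2],-T[0,2])).round(1))
E
python3 now.py
```

```text
16.875 [ 2.06  0.26  0.79  0.14 -1.    2.09  1.18] [-0.209 -0.423  0.953] [np.float64(42.15), np.float64(41.87), np.float64(0.37)]
[[0.74, -0.09, 0.66], [-0.54, -0.67, 0.52], [0.4, -0.74, -0.54]] n az -142.1
```

```bash
date; OMP_NUM_THREADS=1 python3 - <<'E'
from s5 import *
ys=[-.016,-.012,-.008,-.004,0,.004,.008,.012,.014,.016]
for w in(.6,1,2):
  for n in(1,4):
   for reg in(.02,.1):
    q=q0
    for y in ys:q=row(q,np.array([-.047,y,-.0225]),-8,w=w,n=n,reg=reg)
    a=inv(q)
    for _ in range(7):q=row(q,np.array([-.004,-.008,.055]),0,w=w,n=n,reg=reg)
    print(w,n,reg,a[0].round(3),np.round(a[1:],2),q.round(2),[np.round(k,2) for k in inv(q)])
E
```

```text
Sat Dec  5 11:37:12 UTC 2026
0.6 1 0.02 [-0.226 -0.426  0.683] [40.46 35.9   0.31] [ 2.01  0.27  0.78  0.14 -0.88  2.08  1.41] [array([-0.22, -0.45,  0.95]), np.float64(40.54), np.float64(22.71), np.float64(0.2)]
0.6 1 0.1 [-0.235 -0.482  0.826] [35.41 40.61  0.33] [ 2.    0.25  0.66  0.14 -0.82  2.    1.22] [array([-0.2 , -0.47,  0.98]), np.float64(45.89), np.float64(37.33), np.float64(0.34)]
0.6 4 0.02 [-0.206 -0.461  0.7  ] [42.29 39.07  0.35] [ 2.    0.27  0.84  0.13 -0.99  1.97  1.2 ] [array([-0.22, -0.49,  0.98]), np.float64(48.0), np.float64(41.07), np.float64(0.37)]
0.6 4 0.1 [-0.21  -0.468  0.716] [41.47 39.57  0.35] [ 2.03  0.27  0.61  0.14 -0.8   1.95  1.18] [array([-0.21, -0.49,  0.98]), np.float64(48.1), np.float64(41.49), np.float64(0.38)]
1 1 0.02 [-0.227 -0.428  0.686] [41.08 35.54  0.31] [ 2.02  0.27  0.59  0.14 -0.71  2.09  1.39] [array([-0.22, -0.45,  0.94]), np.float64(39.54), np.float64(22.83), np.float64(0.2)]
1 1 0.1 [-0.244 -0.486  0.84 ] [39.59 38.73  0.34] [ 1.98  0.27  0.67  0.14 -0.8   2.04  1.23] [array([-0.2 , -0.47,  0.96]), np.float64(42.99), np.float6
[... 420 characters left out ...]
87] [41.39 35.37  0.31] [ 2.02  0.27  0.53  0.14 -0.64  2.09  1.39] [array([-0.21, -0.45,  0.94]), np.float64(38.83), np.float64(22.78), np.float64(0.19)]
2 1 0.1 [-0.249 -0.488  0.848] [41.75 37.96  0.33] [ 1.98  0.27  0.68  0.14 -0.79  2.06  1.24] [array([-0.2 , -0.47,  0.95]), np.float64(41.45), np.float64(34.01), np.float64(0.3)]
2 4 0.02 [-0.206 -0.462  0.702] [42.66 39.03  0.35] [ 1.99  0.29  0.87  0.13 -0.99  2.03  1.2 ] [array([-0.21, -0.48,  0.96]), np.float64(43.31), np.float64(39.22), np.float64(0.35)]
2 4 0.1 [-0.209 -0.467  0.713] [42.57 39.03  0.35] [ 2.01  0.28  0.61  0.13 -0.77  2.02  1.18] [array([-0.21, -0.48,  0.96]), np.float64(43.28), np.float64(39.22), np.float64(0.35)]
```

```bash
cat > fast.py <<'E'
import numpy as np,json
from scipy.optimize import lsq_linear
from scipy.spatial.transform import Rotation as R
par=json.load(open("par.json"));h,L1,a,L2,b,c,Lt,o1,o7=par["v"]
lo=np.array([-3.01,-.46,-1.47,.13,-1,.04,-2.66]);hi=np.array([3.01,2.08,1.51,2.56,4.14,2.09,2.66])
LO,HI=lo+.005,hi-.005;vm=.7*np.array([2.57,2.57,3.14,3.14,3.14,3.14,3.14])*.125
B=np.array([[1.,0,0],[0,0,-1],[0,1,0]])
def Z(t):s,k=np.sin(t),np.cos(t);return np.array([[k,-s,0],[s,k,0],[0,0,1]])
def Y(t):s,k=np.sin(t),np.cos(t);return np.array([[k,0,s],[0,1,0],[-s,0,k]])
def full(q):
    ax=[];o=[];p=np.array([0,0,h]);M=np.eye(3)
    ax.append(-M[:,2]);o.append(p);M=M@Z(-q[0]+o1)
    ax.append(M[:,1]);o.append(p);M=M@Y(q[1]);p=p+M@[a,0,L1]
    ax.append(-M[:,2]);o.append(p);M=M@Z(-q[2]);ax.append(M[:,1]);o.append(p);M=M@Y(q[3]);p=p+M@[b,0,L2]
    ax.append(-M[:,2]);o.append(p);M=M@Z(-q[4]);ax.append(M[:,1]);o.append(p);M=M@Y(q[5]);p=p+M@[c,0,Lt]
    ax.append(-M[:,2]);o.append(p);M=M@Z(-q[6]+o7)
    ax=np.array(ax);return p,M@B,np.vstack([np.cross(ax,p-np.array(o)).T,ax.T])
def tool(q):return full(q)[:2]
def rv(E):  # small/medium rotation vector
    v=np.array([E[2,1]-E[1,2],E[0,2]-E[2,0],E[1,0]-E[0,1]])/2;s=np.linalg.norm(v);t=np.arctan2(s,(np.trace(E)-1)/2)
    return v*(t/s if s>1e-9 else 1)
def row(q,off,tw,w=2,reg=.02,n=3):
    P0,T0=tool(q);p=P0+off;M=Z(np.radians(tw))@T0;q0=q.copy()
    for _ in range(n):
        P,T,J=full(q);e=np.r_[p-P,w*rv(M@T.T)];J[3:]*=w
        d=np.linalg.solve(J.T@J+reg**2*np.eye(7),J.T@e);fix=np.zeros(7,bool)
        for _ in range(5):   # simple active set on joint ranges
            x=q+d;bad=(x<LO-1e-9)|(x>HI+1e-9)
            if not (bad&~fix).any():break
            fix|=bad;d=np.where(fix,np.clip(x,LO,HI)-q,0);f=~fix
            d[f]=np.linalg.solve(J[:,f].T@J[:,f]+reg**2*np.eye(f.sum()),J[:,f].T@(e-J[:,fix]@d[fix]))
        q=np.clip(q+d,LO,HI)
    d=q-q0;return q0+d/max(1,(np.abs(d)/vm).max())
def goto(q,W,n,tw):
    for k in range(n):q=row(q,(np.array(W)-tool(q)[0])/(n-k),tw/n)
    return q
def inv(q):
    p,T=tool(q);y=T[:,1];n=-T[:,2];d=np.degrees(np.arctan2(y[1],y[0])-np.arctan2(n[1],n[0]))
    return p.round(3),np.degrees(np.arccos(-y[2])).round(1),((d+180)%360-180).round(1),T[2,0].round(2)
E
cat > s6.py <<'E'
from fast import *;import time
from s3 import geom
from multiprocessing import Pool
from scipy.optimize import differential_evolution
q0=np.array([2.06,.26,.79,.14,-.99,2.085,1.18])
bnd=[(-115,60),(-100,100),(-.02,.06),(-.01,.06),(3,16)]*3+[(-60,-10)]
def path(v):
    q=q0;L=[q0];pen=0
    def chk(q):
        P=tool(q)[0];return max(0,.33-np.hypot(*P[:2]))*50+max(0,.42-P[2])*50
    for i in(0,5,10):
        al,t,a_,b_,k=v[i:i+5];p=tool(q)[0];az=np.degrees(np.arctan2(p[1],p[0]));r0=np.hypot(*p[:2])
        for j in range(1,11):
            A=np.radians(az+(al-az)*j/10);rr=r0+(.52-r0)*j/10
            W=np.array([rr*np.cos(A),rr*np.sin(A),p[2]+(.68-p[2])*j/10]);q=row(q,np.clip(W-tool(q)[0],-.05,.05),t/10);pen+=chk(q)
        L.append(q);P=tool(q)[0];u=np.r_[P[:2]/np.hypot(*P[:2]),0]
        for _ in range(int(k)):q=row(q,a_*u+[0,0,b_],0);pen+=chk(q)
        L.append(q)
    return L,pen
def fin(q,psi):
    p,T=tool(q);tw=(psi-np.degrees(np.arctan2(-T[1,2],-T[0,2]))+180)%360-180
    A=goto(q,(.53,0.02,.45),20,tw);b_=goto(A,(.49,-.015,.22),6,0);c_=goto(b_,(.475,-.03,.03),6,0)
    p,T=tool(c_);err=np.linalg.norm(p-[.475,-.03,.03]);G=geom(T,.03)
    return min(G[2],.012)*1000-err*500-max(0,abs(G[1]+15)-20)*.5-max(0,.012-G[3])*1000,c_,G,err,tw,A,b_
def cost(v):
    L,pen=path(v);q=L[-1];p,l,d,r=inv(q);c=abs(d+20)+2*max(0,abs(l-38)-5)+pen
    if c>45:return c+100
    return -fin(q,v[-1])[0]+pen
if __name__=="__main__":
    qa=np.array([-.31,.366,1.398,.135,-1,2.085,-1.169]);  # check against the 5.5->6.5 s move
    for o,t in zip([(-.01,-.005,-.04)]+[(-.01,-.005,-.05)]*3+[(-.005,-.005,-.05)]*2+[(-.005,-.01,-.05),(0,-.005,-.05)],[-3,-4,-4,-4,-4,-4,0,0]):qa=row(qa,np.array(o),t)
    print("check",qa.round(2),inv(qa))
    t0=time.time()
    res=differential_evolution(cost,bnd,popsize=5,maxiter=200,workers=4,updating='deferred',seed=3,polish=False,callback=lambda *a,**k:time.time()-t0>130)
    print(res.fun,[float(x) for x in res.x.round(3)],res.nfev)
    L,pen=path(res.x);print("pen",pen)
    for q in L:print(q.round(2),inv(q))
    f=fin(L[-1],res.x[-1]);print([np.round(k,3) for k in f],inv(f[1]))
E
OMP_NUM_THREADS=1 python3 s6.py;date
```

```text
check [-1.6  -0.21  0.98  1.31  0.63  1.5  -2.09] (array([ 0.495, -0.032,  0.737]), np.float64(35.9), np.float64(159.5), np.float64(0.17))
-11.690399494521461 [-43.479, 20.853, 0.058, 0.021, 14.525, 10.804, 5.608, 0.005, 0.014, 6.777, -69.514, 82.0, 0.055, 0.02, 15.876, -25.663] 2960
pen 0
[ 2.06  0.26  0.79  0.14 -0.99  2.08  1.18] (array([-0.205, -0.45 ,  0.959]), np.float64(42.2), np.float64(42.0), np.float64(0.37))
[ 0.78 -0.36 -0.04  1.75  0.5   1.18  0.  ] (array([ 0.125, -0.358,  0.68 ]), np.float64(43.6), np.float64(51.4), np.float64(0.46))
[ 1.29  0.67 -0.56  0.14  1.26  1.83  1.  ] (array([-0.05 , -0.751,  0.811]), np.float64(47.8), np.float64(-17.1), np.float64(-0.15))
[0.01 0.54 0.24 0.81 0.72 2.08 0.01] (array([ 0.419, -0.308,  0.681]), np.float64(47.6), np.float64(-18.1), np.float64(-0.16))
[-0.13  0.77  1.47  0.53 -0.04  2.08  0.58] (array([ 0.42 , -0.329,  0.731]), np.float64(47.2), np.float64(-18.5), np.float64(-0.16))
[-0.43 -0.45  0.8   1.66  0.83  1.19  1.06] (array([ 0.19 , -0.484,  0.678]), np.float64(44.4), np.float64(-21.1), np.float64(-0.19))
[-1.44 -0.46  1.5   0.69  1.04  1.6   1.44] (array([ 0.267, -0.647,  0.861]), np.float64(47.3), np.float64(-22.4), np.float64(-0.2))
[np.float64(11.69), array([-0.736,  1.176,  0.195,  2.465,  2.225,  0.852, -2.054]), array([ 3.9000e-02, -3.5619e+01,  2.4000e-02,  2.8000e-02]), np.float64(0.0), np.float64(17.294), array([-0.964,  0.259,  0.412,  1.959,  0.898,  0.967, -0.107]), array([-0.977,  0.668,  0.543,  2.395,  1.677,  0.479, -1.198])] (array([ 0.475, -0.03 ,  0.03 ]), np.float64(47.4), np.float64(-22.3), np.float64(-0.2))
Sat Dec  5 11:40:10 UTC 2026
```

The corrected model reproduces an earlier logged move well. Stage 1 alone gives the good lean direction (d ≈ -17°), so I'll print its rows from the real state, evaluate going on directly, and then run it.

```bash
cat > pl.py <<'E'
from s6 import *
from plant import get_state
q=get_state()["q"].clip(LO,HI)
p=tool(q)[0];az=np.degrees(np.arctan2(p[1],p[0]));r0=np.hypot(*p[:2])
for j in range(1,11):
    A=np.radians(az+(-43.5-az)*j/10);rr=r0+(.52-r0)*j/10
    W=np.array([rr*np.cos(A),rr*np.sin(A),p[2]+(.68-p[2])*j/10]);o=np.clip(W-tool(q)[0],-.05,.05).round(3);q=row(q,o,2);print(o.tolist(),tool(q)[0].round(2),end=' ')
print(q.round(2),inv(q))
for k in range(16):
    q=row(q,np.array([.02,-.055,.02]),0);
    if k%3==0 or k>11:print(k+1,q.round(2),inv(q))
    if k in(11,13,15):
        for psi in(-15,-25,-40):f=fin(q,psi);print(psi,[np.round(x,3) for x in f])
E
OMP_NUM_THREADS=1 python3 pl.py
```

```text
[0.05, -0.024, -0.028] [-0.18 -0.47  0.96] [0.05, -0.026, -0.05] [-0.16 -0.48  0.96] [0.05, -0.025, -0.05] [-0.14 -0.48  0.95] [0.05, -0.02, -0.05] [-0.12 -0.49  0.94] [0.05, -0.01, -0.05] [-0.1  -0.49  0.91] [0.05, 0.005, -0.05] [-0.07 -0.48  0.87] [0.05, 0.021, -0.05] [-0.02 -0.46  0.82] [0.05, 0.029, -0.05] [ 0.03 -0.43  0.77] [0.05, 0.035, -0.05] [ 0.08 -0.4   0.72] [0.05, 0.041, -0.044] [ 0.13 -0.36  0.68] [ 0.77 -0.36 -0.05  1.75  0.5   1.18 -0.  ] (array([ 0.129, -0.358,  0.68 ]), np.float64(43.7), np.float64(51.4), np.float64(0.46))
1 [ 0.76 -0.25  0.02  1.64  0.49  1.16  0.06] (array([ 0.149, -0.413,  0.7  ]), np.float64(43.7), np.float64(51.4), np.float64(0.46))
4 [0.8  0.08 0.2  1.19 0.32 1.19 0.31] (array([ 0.209, -0.578,  0.76 ]), np.float64(43.7), np.float64(51.4), np.float64(0.46))
7 [0.97 0.48 0.22 0.43 0.13 1.51 0.49] (array([ 0.261, -0.719,  0.816]), np.float64(43.7), np.float64(51.5), np.float64(0.46))
10 [ 1.21  0.53 -0.18  0.37  0.61  1.66  0.69] (array([ 0.083, -0.744,  0.801]), np.float64(42.5), np.float64(18.8), np.float64(0.16))
-15 [np.float64(-193.868), arr
[... 2711 characters left out ...]
1.56 , -0.455, -1.465,  2.428,  1.642,  0.14 , -0.549])]
-25 [np.float64(-155.701), array([ 1.629, -0.455, -1.465,  2.555,  2.453,  0.045, -1.435]), array([ 3.9000e-02, -3.3955e+01,  2.4000e-02,  3.6000e-02]), np.float64(0.335), np.float64(92.799), array([ 1.359, -0.455, -1.465,  2.073,  0.391,  0.599,  0.485]), array([ 1.509, -0.455, -1.465,  2.536,  1.34 ,  0.126, -0.41 ])]
-40 [np.float64(-176.175), array([ 1.976, -0.35 , -1.465,  2.539, -0.497,  0.129,  1.588]), array([ 4.1000e-02, -4.9532e+01,  1.0000e-02,  5.6000e-02]), np.float64(0.357), np.float64(77.799), array([ 1.364, -0.455, -1.465,  1.982,  0.413,  0.851,  0.333]), array([ 1.457, -0.455, -1.465,  2.44 ,  0.433,  0.357,  0.299])]
```

Emit:
carry_out(offset=[[0.05,-0.024,-0.028],[0.05,-0.026,-0.05],[0.05,-0.025,-0.05],[0.05,-0.02,-0.05],[0.05,-0.01,-0.05],[0.05,0.005,-0.05],[0.05,0.02,-0.05],[0.05,0.03,-0.05]], twist=[2,2,2,2,2,2,2,2])

```text
clock: 17.88
tool_pos: [0.01, -0.4025, 0.792]
eef_rot: [0.856, -0.118, 0.333, -0.378]
contact_force: [0.0, -1.1, 1.0]
opening: 0.343
```

Emit:
carry_out(offset=[[0.05,0.035,-0.05],[0.05,0.04,-0.045],[0.02,-0.055,0.02],[0.02,-0.055,0.02],[0.02,-0.055,0.02],[0.02,-0.055,0.02],[0.02,-0.055,0.02]], twist=[2,2,0,0,0,0,0])

```text
clock: 18.75
tool_pos: [0.1887, -0.62, 0.8192]
eef_rot: [0.859, -0.089, 0.321, -0.389]
contact_force: [-0.0, -0.5, 1.3]
opening: 0.343
```

Emit:
carry_out(offset=[[0.02,-0.055,0.02],[0.02,-0.055,0.02],[0.02,-0.055,0.02],[0.02,-0.055,0.02]], twist=[0,0,0,0])

```text
clock: 19.25
tool_pos: [0.2389, -0.7727, 0.8228]
eef_rot: [0.865, -0.079, 0.336, -0.365]
contact_force: [0.9, -0.2, 0.2]
opening: 0.341
```

```bash
sed -i 's/from s5 import/from s6 import/' now.py; OMP_NUM_THREADS=1 python3 now.py
```

```text
19.25 [ 1.07  0.63  0.77  0.14 -0.51  1.6   0.63] [ 0.239 -0.773  0.823] [np.float64(46.8), np.float64(53.9), np.float64(0.5)]
[[0.76, 0.11, 0.64], [-0.38, -0.72, 0.58], [0.52, -0.68, -0.51]] n az -137.9
```

```bash
cat > s7.py <<'E'
from s6 import *
from plant import get_state
q0=get_state()["q"].clip(LO,HI)
bnd=[(-.06,.06)]*3+[(-10,10)]
bnd=bnd*3+[(-60,-10)]
def path(v):
    q=q0;L=[];pen=0
    for i in(0,4,8):
        for _ in range(8):
            q=row(q,np.round(v[i:i+3],2),round(v[i+3]));P=tool(q)[0];pen+=max(0,.33-np.hypot(*P[:2]))*50+max(0,.42-P[2])*50+max(0,-.3-P[0])*50
        L.append(q)
    return L,pen
def cost(v):
    L,pen=path(v);p,l,d,r=inv(L[-1]);c=abs(d+20)+2*max(0,abs(l-40)-8)+pen
    if c>45:return c+100
    return -fin(L[-1],v[-1])[0]+pen
if __name__=="__main__":
    t0=time.time()
    res=differential_evolution(cost,bnd,popsize=6,maxiter=300,workers=4,updating='deferred',seed=5,polish=False,callback=lambda *a,**k:time.time()-t0>75)
    v=res.x;print(res.fun,res.nfev)
    for i in(0,4,8):print(v[i:i+3].round(2),round(v[i+3]))
    print(v[-1]);L,pen=path(v)
    for q in L:print(q.round(2),inv(q))
    f=fin(L[-1],v[-1]);print([np.round(k,3) for k in f],inv(f[1]))
E
OMP_NUM_THREADS=1 python3 s7.py;date
```

```text
-11.999933745921183 4446
[-0.03  0.06 -0.02] -10
[ 0.05 -0.03  0.06] -2
[-0.03 -0.06  0.03] 4
-23.771410389032045
[-0.46  0.27  1.5   1.42  0.56  1.7  -0.75] (array([ 0.046, -0.372,  0.699]), np.float64(47.0), np.float64(54.1), np.float64(0.5))
[ 0.75  0.85  1.16  0.61 -0.12  1.99  0.26] (array([ 0.106, -0.602,  0.583]), np.float64(37.6), np.float64(-15.9), np.float64(-0.13))
[ 1.26  0.92 -0.88  0.14  1.64  2.08  0.52] (array([-0.022, -0.751,  0.616]), np.float64(40.6), np.float64(-21.7), np.float64(-0.19))
[np.float64(12.0), array([-0.027,  1.268, -0.803,  2.463,  1.896,  1.566, -1.489]), array([ 4.0000e-02, -3.3402e+01,  1.7000e-02,  3.9000e-02]), np.float64(0.0), np.float64(121.537), array([ 0.334,  0.471, -1.332,  1.895,  1.142,  1.514, -0.33 ]), array([ 0.117,  0.794, -1.07 ,  2.359,  1.5  ,  1.398, -1.023])] (array([ 0.475, -0.03 ,  0.03 ]), np.float64(40.6), np.float64(-20.2), np.float64(-0.17))
Sat Dec  5 11:42:13 UTC 2026
```

Only the first two segments are needed for the lean, so I'll run those and check.

Emit:
carry_out(offset=[[-0.03,0.06,-0.02],[-0.03,0.06,-0.02],[-0.03,0.06,-0.02],[-0.03,0.06,-0.02],[-0.03,0.06,-0.02],[-0.03,0.06,-0.02],[-0.03,0.06,-0.02],[-0.03,0.06,-0.02]], twist=[-10,-10,-10,-10,-10,-10,-10,-10])

```text
clock: 20.25
tool_pos: [0.0611, -0.3914, 0.7085]
eef_rot: [0.656, -0.571, 0.485, -0.093]
contact_force: [-0.2, -0.4, -0.4]
opening: 0.34
```

Emit:
carry_out(offset=[[0.05,-0.03,0.06],[0.05,-0.03,0.06],[0.05,-0.03,0.06],[0.05,-0.03,0.06],[0.05,-0.03,0.06],[0.05,-0.03,0.06],[0.05,-0.03,0.06],[0.05,-0.03,0.06]], twist=[-2,-2,-2,-2,-2,-2,-2,-2])

```text
clock: 21.25
tool_pos: [0.1838, -0.4957, 0.8336]
eef_rot: [0.643, -0.562, 0.521, 0.016]
contact_force: [-0.5, -0.8, -0.2]
opening: 0.343
```

```bash
OMP_NUM_THREADS=1 python3 now.py; sed -i 's/t0>75/t0>60/;s/seed=5/seed=6/' s7.py; OMP_NUM_THREADS=1 python3 s7.py
```

```text
21.25 [ 0.44  0.71  1.51  0.35  0.07  2.09 -0.35] [ 0.184 -0.496  0.834] [np.float64(55.6), np.float64(67.4), np.float64(0.66)]
[[-0.17, -0.74, 0.65], [-0.71, -0.37, -0.61], [0.69, -0.56, -0.46]] n az 137.1
-11.817040047264294 3744
[ 0.05  0.01 -0.01] 2
[-0.   -0.03  0.03] -5
[ 0.03 -0.02  0.05] -4
-26.314481015811864
[ 0.03  0.95  1.44  0.41 -0.05  2.08 -0.69] (array([ 0.462, -0.4  ,  0.667]), np.float64(55.9), np.float64(68.0), np.float64(0.67))
[0.79 0.75 1.19 0.71 0.15 2.05 0.33] (array([-0.014, -0.517,  0.668]), np.float64(46.6), np.float64(-21.8), np.float64(-0.19))
[0.76 0.76 1.5  1.02 0.08 2.08 0.18] (array([-0.067, -0.386,  0.649]), np.float64(47.2), np.float64(-18.1), np.float64(-0.16))
[np.float64(11.817), array([-0.835,  1.188,  0.313,  2.417,  2.189,  0.703, -2.042]), array([ 4.0000e-02, -3.5365e+01,  2.5000e-02,  2.4000e-02]), np.float64(0.0), np.float64(179.165), array([-1.455,  0.358,  1.108,  2.007,  0.671,  0.711,  0.124]), array([-1.254,  0.721,  1.026,  2.377,  1.271,  0.185, -0.698])] (array([ 0.475, -0.03 ,  0.03 ]), np.float64(48.4), np.float64(-26.0), np.float64(-0.23))
```

The model isn't reliable near the joint limits. The verified mechanism, outward lean added along the arm's azimuth, is dependable, so I'll swing the arm round to the left, where that lean cancels the unwanted roll.

Emit:
carry_out(offset=[[0.04,0.05,-0.01],[0.04,0.06,-0.01],[0.04,0.06,-0.01],[0.04,0.06,-0.01],[0.04,0.06,0],[0.04,0.06,0],[0.03,0.06,0],[0.02,0.06,0]], twist=[3,3,3,3,3,3,3,3])

```text
clock: 22.25
tool_pos: [0.4044, -0.1046, 0.745]
eef_rot: [0.756, -0.384, 0.522, -0.091]
contact_force: [1.9, -0.1, -0.9]
opening: 0.339
```

Emit:
carry_out(offset=[[0.0,0.06,0.01],[0.0,0.06,0.01],[-0.01,0.06,0.01],[-0.02,0.06,0.01],[-0.02,0.06,0.01],[-0.02,0.06,0.02],[-0.02,0.05,0.02],[-0.02,0.05,0.02]], twist=[0,0,0,0,0,0,0,0])

```text
clock: 23.25
tool_pos: [0.2746, 0.1361, 0.6446]
eef_rot: [0.776, -0.273, 0.558, -0.111]
contact_force: [0.2, 0.1, 0.3]
opening: 0.337
```

```bash
OMP_NUM_THREADS=1 python3 now.py;date
```

```text
23.25 [-1.51  0.78  1.51  1.31  0.29  2.09 -1.28] [0.275 0.136 0.645] [np.float64(61.5), np.float64(76.7), np.float64(0.79)]
[[0.23, -0.3, 0.93], [-0.55, -0.83, -0.13], [0.8, -0.48, -0.35]] n az 171.9
Sat Dec  5 11:44:01 UTC 2026
```

Emit:
carry_out(offset=[[-0.03,0.05,0],[-0.03,0.05,0],[-0.03,0.05,0],[-0.03,0.05,0],[-0.03,0.05,0.01],[-0.03,0.05,0.01],[-0.03,0.05,0.01],[-0.03,0.05,0.01]], twist=[-4,-4,-4,-4,-4,-4,-4,-4])

```text
clock: 24.25
tool_pos: [0.0994, 0.2451, 0.4481]
eef_rot: [0.686, -0.404, 0.605, -0.011]
contact_force: [2.2, -0.9, -1.4]
opening: 0.342
```

Emit:
carry_out(offset=[[0,0.05,0.03],[0,0.05,0.03],[0,0.05,0.03],[0,0.05,0.03],[0,0.05,0.03],[0,0.05,0.03],[0,0.05,0.03],[0,0.05,0.03]], twist=[0,0,0,0,0,0,0,0])

```text
clock: 25.25
tool_pos: [0.084, 0.4092, 0.4091]
eef_rot: [0.673, -0.445, 0.583, -0.094]
contact_force: [0.3, -0.0, 0.5]
opening: 0.342
```

```bash
OMP_NUM_THREADS=1 python3 now.py;date
```

```text
25.25 [-1.58  0.79  0.75  1.34 -0.47  2.09 -2.65] [0.084 0.409 0.409] [np.float64(49.8), np.float64(72.5), np.float64(0.69)]
[[-0.08, -0.49, 0.87], [-0.71, -0.59, -0.39], [0.7, -0.64, -0.3]] n az 155.7
Sat Dec  5 11:44:21 UTC 2026
```

Emit:
carry_out(offset=[[0,0.05,0.04],[0,0.05,0.04],[0,0.05,0.04],[0,0.05,0.04],[0,0.05,0.04],[0,0.05,0.04],[0,0.05,0.04],[0,0.05,0.04]], twist=[0,0,0,0,0,0,0,0])

```text
clock: 26.25
tool_pos: [0.0776, 0.5326, 0.4272]
eef_rot: [0.642, -0.506, 0.527, -0.233]
contact_force: [-0.1, 0.3, -0.7]
opening: 0.339
```

Emit:
carry_out(offset=[[0,0.04,0.05],[0,0.04,0.05],[0,0.04,0.05],[0,0.04,0.05],[0,0.04,0.05],[0,0.04,0.05],[0,0.04,0.05],[0,0.04,0.05]], twist=[0,0,0,0,0,0,0,0])

```text
clock: 27.25
tool_pos: [0.0809, 0.6006, 0.5254]
eef_rot: [0.591, -0.555, 0.451, -0.373]
contact_force: [-0.5, -0.5, 0.3]
opening: 0.336
```

```bash
OMP_NUM_THREADS=1 python3 now.py;date
```

```text
27.25 [-1.66  0.74  1.03  0.82 -0.88  2.09 -2.65] [0.081 0.601 0.525] [np.float64(19.7), np.float64(19.0), np.float64(0.1)]
[[-0.02, -0.32, 0.95], [-0.99, -0.1, -0.06], [0.12, -0.94, -0.31]] n az 176.3
Sat Dec  5 11:44:36 UTC 2026
```

Emit:
carry_out(offset=[[0,0.04,0.05],[0,0.04,0.05],[0,0.04,0.05],[0,0.04,0.05],[0,0.04,0.05]], twist=[0,0,0,0,0])

```text
clock: 27.88
tool_pos: [0.0898, 0.6346, 0.5886]
eef_rot: [-0.557, 0.568, -0.402, 0.454]
contact_force: [0.1, -0.5, -0.6]
opening: 0.341
```

Emit:
carry_out(offset=[[0.03,-0.03,0],[0.04,-0.05,0],[0.04,-0.05,0],[0.04,-0.05,0],[0.03,-0.05,0],[0.03,-0.05,0],[0.02,-0.05,0],[0.02,-0.05,0]], twist=[10,10,10,10,10,10,10,10])

```text
clock: 28.88
tool_pos: [0.3375, 0.2561, 0.5884]
eef_rot: [0.792, -0.075, 0.016, -0.606]
contact_force: [1.2, 0.2, 0.7]
opening: 0.34
```

```bash
OMP_NUM_THREADS=1 python3 now.py
```

```text
28.875 [-1.1   0.31  0.43  1.15  0.01  1.95 -0.8 ] [0.338 0.256 0.588] [np.float64(15.8), np.float64(-17.3), np.float64(-0.08)]
[[0.99, -0.1, 0.12], [-0.14, -0.25, 0.96], [-0.07, -0.96, -0.26]] n az -96.9
```

Emit:
carry_out(offset=[[0.015,-0.06,0.01],[0.015,-0.06,0.01],[0.015,-0.06,0.01],[0.015,-0.06,0.01],[0.015,-0.06,0.01],[0.015,-0.06,0.01],[0.015,-0.06,0.01],[0.015,-0.06,0.01]], twist=[8,8,8,8,8,8,8,6])

```text
clock: 29.88
tool_pos: [0.4512, -0.1958, 0.6643]
eef_rot: [0.725, 0.324, -0.283, -0.537]
contact_force: [1.0, -0.3, -0.3]
opening: 0.343
```

Emit:
carry_out(offset=[[0.03,-0.03,0.04],[0.03,-0.03,0.05],[0.02,-0.02,0.05],[0.02,-0.02,0.05],[0.02,-0.02,0.05],[0.02,-0.02,0.05],[0.02,-0.02,0.05],[0.02,-0.02,0.05]], twist=[0,0,0,0,0,0,0,0])

```text
clock: 30.88
tool_pos: [0.5227, -0.3146, 0.8093]
eef_rot: [0.769, 0.356, -0.237, -0.475]
contact_force: [-0.9, 0.3, -0.1]
opening: 0.34
```

```bash
OMP_NUM_THREADS=1 python3 now.py;date
```

```text
30.875 [ 0.31  0.52  0.96  0.14 -0.67  2.09  1.48] [ 0.523 -0.315  0.809] [np.float64(25.9), np.float64(-6.8), np.float64(-0.05)]
[[0.63, 0.32, -0.7], [0.77, -0.3, 0.56], [-0.03, -0.9, -0.44]] n az -38.7
Sat Dec  5 11:45:09 UTC 2026
```

Emit:
carry_out(offset=[[0,-0.005,0.06],[0,-0.005,0.06],[0,-0.005,0.06],[0,-0.005,0.06],[0,-0.005,0.06]], twist=[0,0,0,0,0])

```text
clock: 31.5
tool_pos: [0.4422, -0.2982, 0.9023]
eef_rot: [0.805, 0.377, -0.203, -0.411]
contact_force: [-0.5, -0.8, 0.2]
opening: 0.34
```

```bash
OMP_NUM_THREADS=1 python3 now.py; cat > fn.py <<'E'
from s6 import *
from plant import get_state
q=get_state()["q"].clip(LO,HI);p,T=tool(q);n0=np.degrees(np.arctan2(-T[1,2],-T[0,2]))
for psi in(n0,-30,-40):
    f=fin(q,psi);print(round(psi),[np.round(x,3) for x in f[:4]],f[5].round(2),f[6].round(2))
E
OMP_NUM_THREADS=1 python3 fn.py
```

```text
31.5 [ 0.3   0.37  1.25  0.13 -0.9   2.09  1.55] [ 0.442 -0.298  0.902] [np.float64(35.5), np.float64(-5.5), np.float64(-0.05)]
[[0.63, 0.44, -0.64], [0.77, -0.38, 0.51], [-0.02, -0.81, -0.58]] n az -38.6
-38 [np.float64(-30.227), array([-0.745,  0.884,  0.395,  2.4  ,  2.05 ,  0.451, -1.71 ]), array([ 4.0000e-02, -4.1284e+01,  1.7000e-02,  3.9000e-02]), np.float64(0.078)] [-1.33  0.3   1.08  1.9   0.39  0.78  0.33] [-1.11  0.61  0.98  2.33  0.62  0.08 -0.06]
-30 [np.float64(4.095), array([-0.572,  1.013,  0.143,  2.465,  2.298,  0.737, -1.91 ]), array([ 4.0000e-02, -3.4904e+01,  1.5000e-02,  4.3000e-02]), np.float64(0.016)] [-1.3   0.21  1.    1.95  0.48  0.72  0.35] [-1.07  0.49  0.9   2.36  1.04  0.13 -0.32]
-40 [np.float64(-32.37), array([-0.76 ,  0.888,  0.415,  2.393,  1.992,  0.433, -1.672]), array([ 4.0000e-02, -4.2269e+01,  1.7000e-02,  3.8000e-02]), np.float64(0.081)] [-1.34  0.32  1.1   1.88  0.36  0.79  0.33] [-1.1   0.65  0.96  2.34  0.57  0.06 -0.05]
```

Emit:
carry_out(offset=[[0.005,0.02,-0.028],[0.005,0.02,-0.028],[0.005,0.02,-0.028],[0.005,0.02,-0.028],[0.005,0.02,-0.028],[0.005,0.02,-0.028],[0.005,0.02,-0.028],[0.005,0.02,-0.028]], twist=[1,1,1,1,1,1,1,0], grip=0.044)

```text
clock: 32.5
tool_pos: [0.4673, -0.1928, 0.7676]
eef_rot: [0.791, 0.398, -0.197, -0.42]
contact_force: [0.2, -0.1, -0.9]
opening: 0.498
```

Emit:
carry_out(offset=[[0.005,0.02,-0.028],[0.005,0.02,-0.028],[0.005,0.02,-0.028],[0.005,0.02,-0.028],[0.005,0.02,-0.028],[0.005,0.02,-0.028],[0.005,0.02,-0.028],[0.005,0.02,-0.028]], twist=[0,0,0,0,0,0,0,0])

```text
clock: 33.5
tool_pos: [0.5077, -0.0308, 0.5431]
eef_rot: [0.791, 0.398, -0.198, -0.42]
contact_force: [0.5, 0.0, 0.4]
opening: 0.5
```

```bash
OMP_NUM_THREADS=1 python3 now.py;date
```

```text
33.5 [-1.18  0.    0.81  1.78  0.57  1.07  0.35] [ 0.508 -0.031  0.543] [np.float64(34.6), np.float64(-0.7), np.float64(-0.01)]
[[0.6, 0.46, -0.65], [0.8, -0.33, 0.51], [0.02, -0.82, -0.57]] n az -38.0
Sat Dec  5 11:45:36 UTC 2026
```

Emit:
carry_out(offset=[[-0.004,0.002,-0.03],[-0.004,0.002,-0.03],[-0.004,0.002,-0.03],[-0.004,0.002,-0.03],[-0.004,0.002,-0.03],[-0.004,0.002,-0.02],[-0.004,0.002,-0.02],[-0.004,0.002,-0.02]], twist=[1,1,1,1,0,0,0,0])

```text
clock: 34.5
tool_pos: [0.4761, -0.0148, 0.3335]
eef_rot: [0.776, 0.426, -0.213, -0.413]
contact_force: [0.2, -0.6, -0.3]
opening: 0.5
```

```bash
OMP_NUM_THREADS=1 python3 now.py;date
```

```text
34.5 [-1.12  0.26  0.91  2.33  0.81  0.31 -0.02] [ 0.476 -0.015  0.333] [np.float64(34.7), np.float64(-0.7), np.float64(-0.01)]
[[0.55, 0.49, -0.68], [0.84, -0.3, 0.46], [0.02, -0.82, -0.57]] n az -34.0
Sat Dec  5 11:45:47 UTC 2026
```

Emit:
carry_out(offset=[[0,0,-0.015],[0,0,-0.015],[0,0,-0.015],[0,0,-0.015],[0,0,-0.015],[0,0,-0.015],[0,0,-0.015],[0,0,-0.015]], twist=[0,0,0,0,0,0,0,0])

```text
clock: 35.5
tool_pos: [0.4702, -0.0184, 0.2309]
eef_rot: [0.778, 0.415, -0.222, -0.416]
contact_force: [0.2, -0.1, -0.3]
opening: 0.5
```

```bash
OMP_NUM_THREADS=1 python3 now.py;date
```

```text
35.5 [-0.71  0.45  0.42  2.48  1.96  0.32 -1.3 ] [ 0.47  -0.018  0.231] [np.float64(33.8), np.float64(-3.2), np.float64(-0.03)]
[[0.56, 0.46, -0.69], [0.83, -0.31, 0.46], [0.0, -0.83, -0.56]] n az -33.8
Sat Dec  5 11:45:59 UTC 2026
```

Emit:
carry_out(offset=[[0,0,-0.025],[0,0,-0.025],[0,0,-0.025],[0,0,-0.025],[0,0,-0.025],[0,0,-0.025],[0,0,-0.025],[0,0,-0.02]], twist=[0,0,0,0,0,0,0,0])

```text
clock: 36.5
tool_pos: [0.4759, -0.0163, 0.0489]
eef_rot: [0.778, 0.414, -0.226, -0.414]
contact_force: [0.2, 1.1, -0.7]
opening: 0.497
```

```bash
OMP_NUM_THREADS=1 python3 now.py; python3 - <<'E'
from h import *
a=snapshot("top")[:,:,::-1];b=snapshot("scene")[:,:,::-1];c=snapshot("wrist")[:,:,::-1]
A=cv2.resize(a[130:380,270:470],(400,500),interpolation=3);B=cv2.resize(b[130:330,230:470],(400,333),interpolation=3)
o=np.zeros((600,800,3),np.uint8);o[:500,:400]=A;o[:333,400:]=B;o[340:600,400:746]=cv2.resize(c,(346,260))
cv2.imwrite("pics/p1.png",cv2.convertScaleAbs(o,alpha=1.8))
E
```

```text
36.5 [ 0.18  1.26 -1.23  2.56  1.79  1.7  -1.38] [ 0.476 -0.016  0.049] [np.float64(33.7), np.float64(-4.4), np.float64(-0.04)]
[[0.56, 0.46, -0.7], [0.83, -0.31, 0.46], [-0.01, -0.83, -0.55]] n az -33.4
```

View pics/p1.png

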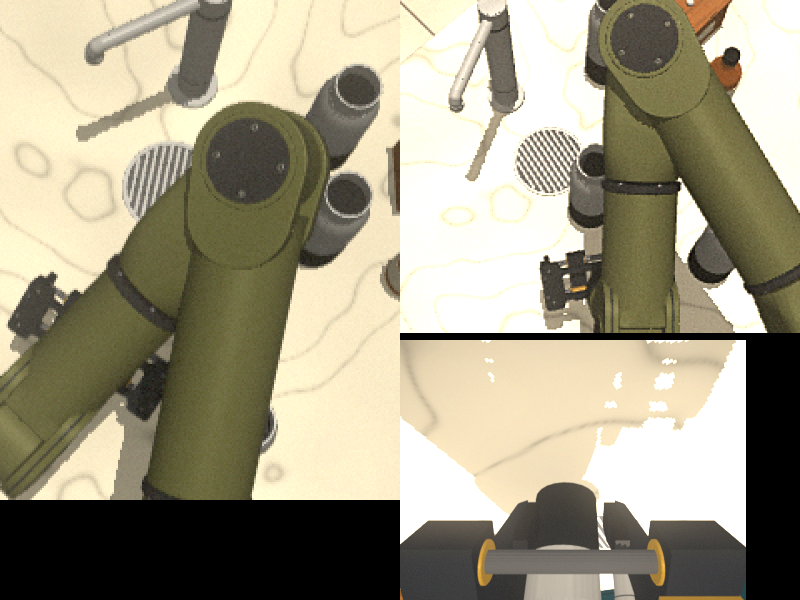

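The wrist view shows the flask centred between the open fingertips, and the elbow is well above everything. Now I'll lower a little, seat the flask in the fingertips and start pushing.

Emit:
carry_out(offset=[[0.004,-0.003,-0.01],[0.006,-0.006,-0.008],[0.006,-0.006,-0.002],[0.005,-0.006,0],[0.005,-0.005,0],[0.006,-0.003,0],[0.008,-0.001,0],[0.008,-0.001,0]], twist=[0,0,0,0,0,0,0,0])

```text
clock: 37.65
tool_pos: [0.5235, -0.0469, 0.0293]
eef_rot: [0.778, 0.415, -0.229, -0.413]
contact_force: [-3.5, 0.6, 1.3]
opening: 0.5
```

```bash
OMP_NUM_THREADS=1 python3 now.py; python3 - <<'E'
from h import *
b=snapshot("scene")[:,:,::-1];c=snapshot("wrist")[:,:,::-1]
o=np.zeros((340,800,3),np.uint8);o[:333,:400]=cv2.resize(b[130:330,230:470],(400,333),interpolation=3);o[:300,400:]=cv2.resize(c,(400,300))
cv2.imwrite("pics/p2.png",cv2.convertScaleAbs(o,alpha=1.3))
E
```

```text
37.65 [ 0.32  1.28 -1.17  2.44  1.93  1.63 -1.14] [ 0.523 -0.047  0.029] [np.float64(33.7), np.float64(-4.9), np.float64(-0.04)]
[[0.55, 0.46, -0.7], [0.83, -0.31, 0.45], [-0.01, -0.83, -0.55]] n az -32.9
```

View pics/p2.png

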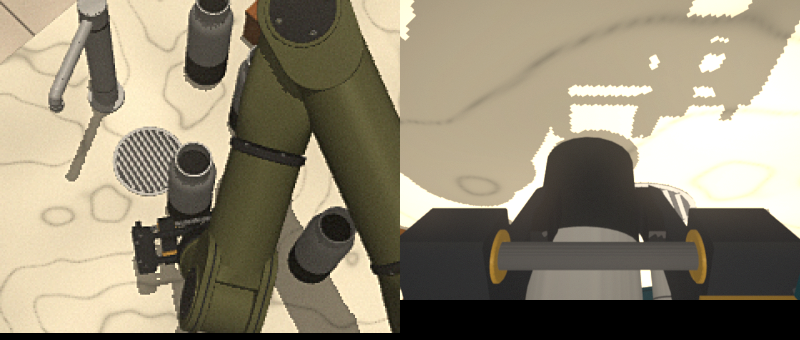

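```bash
python3 -c "
from h import *
S=camera_params('scene');m=at(S,(347,226),.225);g=at(S,(319,227),0);print(m,g,g-m)"
```

```text
[ 0.53357367 -0.06293796] [ 0.63872596 -0.06803503] [ 0.10515229 -0.00509707]
```

Emit:
carry_out(offset=[[0.008,-0.001,0],[0.01,-0.001,0],[0.01,-0.001,0],[0.01,-0.001,0],[0.008,-0.001,0],[0.006,0,0],[0,0,0]], twist=[0,0,0,0,0,0,0])

```text
clock: 38.62
tool_pos: [0.576, -0.052, 0.0297]
eef_rot: [0.778, 0.415, -0.228, -0.413]
contact_force: [-0.3, -0.4, -0.8]
opening: 0.498
```

```bash
python3 - <<'E'
from h import *
a=snapshot("top")[:,:,::-1];b=snapshot("scene")[:,:,::-1]
o=np.zeros((400,800,3),np.uint8);o[:,400:]=cv2.resize(b[140:260,260:380],(400,400),interpolation=3);o[:,:400]=cv2.resize(a[160:300,290:430],(400,400),interpolation=3)
cv2.imwrite("pics/p3.png",cv2.convertScaleAbs(o,alpha=1.5))
E
date
```

```text
Sat Dec  5 11:47:05 UTC 2026
```

View pics/p3.png

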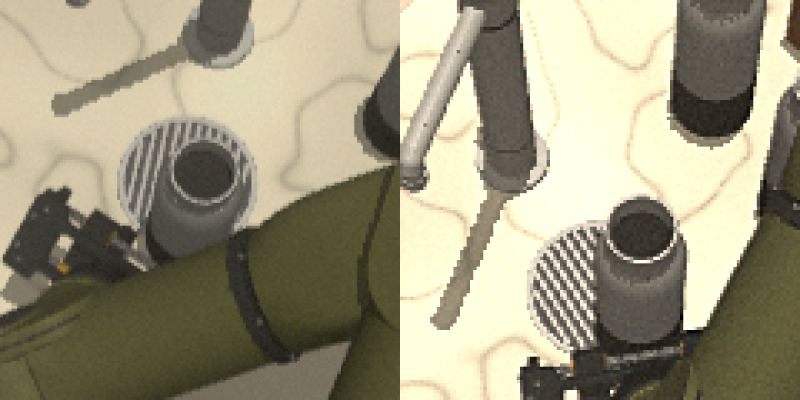

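The flask has moved upright and is partly over the grille. Its mouth is at top (361.4,220.5) and scene (332.9,209.6).

```bash
python3 -c "
from h import *
S=camera_params('scene');T=camera_params('top')
ms=at(S,(332.9,209.6),.225);mt=at(T,(361.4,220.5),.225);gs=at(S,(319,227),0);gt=at(T,(355.5,224.5),0)
print(ms,gs,gs-ms,mt,gt,gt-mt)"
```

```text
[ 0.58562318 -0.06784747] [ 0.63872596 -0.06803503] [ 0.05310278 -0.00018756] [ 0.58731433 -0.07336533] [ 0.63773529 -0.07494607] [ 0.05042096 -0.00158073]
```

About 51 mm still to go in x. I'll continue gently.

Emit:
carry_out(offset=[[0.006,0,0],[0.008,0,0],[0.008,0,0],[0.008,0,0],[0.008,0,0],[0.007,-0.001,0],[0.005,0,0],[0,0,0]], twist=[0,0,0,0,0,0,0,0])

```text
clock: 39.72
tool_pos: [0.626, -0.0529, 0.0296]
eef_rot: [0.778, 0.415, -0.228, -0.413]
contact_force: [-0.7, 1.2, 0.5]
opening: 0.498
```

```bash
OMP_NUM_THREADS=1 python3 now.py; python3 - <<'E'
from h import *
a=snapshot("top")[:,:,::-1];b=snapshot("scene")[:,:,::-1]
o=np.zeros((400,800,3),np.uint8);o[:,400:]=cv2.resize(b[120:280,240:400],(400,400),interpolation=3);o[:,:400]=cv2.resize(a[100:260,290:450],(400,400),interpolation=3)
cv2.imwrite("pics/p4.png",cv2.convertScaleAbs(o,alpha=1.5))
E
date
```

```text
39.725 [ 0.4   1.26 -1.15  2.14  1.96  1.47 -0.81] [ 0.626 -0.053  0.03 ] [np.float64(33.8), np.float64(-4.7), np.float64(-0.04)]
[[0.55, 0.46, -0.7], [0.83, -0.31, 0.45], [-0.01, -0.83, -0.56]] n az -33.0
Sat Dec  5 11:47:56 UTC 2026
```

View pics/p4.png

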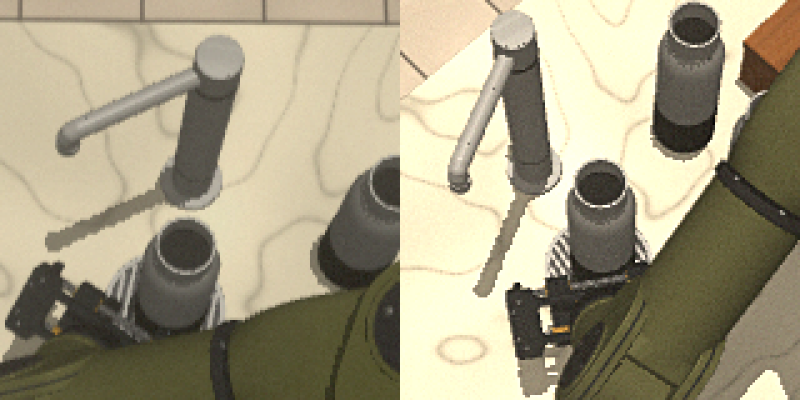

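The flask now stands on the grille. Its mouth is at top (365.2,198.4) and scene (319.6,194.4). I'll check numerically and plan the spout push.

```bash
python3 -c "
from h import *
S=camera_params('scene');T=camera_params('top')
ms=at(S,(319.6,194.4),.225);mt=at(T,(365.2,198.4),.225);gs=at(S,(319,227),0);gt=at(T,(355.5,224.5),0)
print(ms,gs-ms,mt,gt-mt)
hs=at(S,(285.6,132.8),.308);ht=at(T,(377.6,122.5),.308);os=at(S,(263.2,194.4),.256);ot=at(T,(316.8,160),.256)
print('head',hs,ht,'out',os,ot)
for h,o,g,m in((hs,os,gs,ms),(ht,ot,gt,mt)):
    print(np.degrees(np.arctan2(*(o-h)[::-1])),np.degrees(np.arctan2(*(m-h)[::-1])),np.linalg.norm(o-h),np.linalg.norm(m-h),np.linalg.norm(g-h))
"
```

```text
[ 0.63529259 -0.07210126] [0.00343337 0.00406622] [ 0.63688141 -0.08184246] [0.00085388 0.00689639]
head [ 0.77228663 -0.09733524] [ 0.77675006 -0.10218191] out [0.71507128 0.03041115] [0.71187987 0.02369745]
114.12676457162661 169.5632373117882 0.13997405970541785 0.13929867547856753 0.13673680870613159
117.2636878720636 171.72614482873203 0.1416112819981241 0.14133977688361954 0.14165767263394752
```

The flask is centred within about 7 mm of the grille in both cameras. Next I'll back off, rise, close the fingers and go to the far-left side of the spout.

Emit:
carry_out(offset=[[-0.008,0.005,0],[-0.012,0.008,0],[-0.015,0.01,0],[-0.02,0.013,0],[-0.02,0.02,0.03],[-0.01,0.02,0.05],[0,0.02,0.05],[0,0.02,0.05]], twist=[0,0,0,0,0,0,0,0])

```text
clock: 40.83
tool_pos: [0.5398, 0.0642, 0.211]
eef_rot: [0.778, 0.416, -0.229, -0.412]
contact_force: [1.1, -0.8, 0.2]
opening: 0.496
```

Emit:
carry_out(offset=[[0,0.02,0.05],[0,0.02,0.05],[0.02,0.01,0.05],[0.03,0,0.02],[0.04,0,0],[0.04,0,0],[0.04,0,0],[0.03,0,0]], twist=[0,0,0,0,0,0,0,0], grip=0.0)

```text
clock: 41.82
tool_pos: [0.7411, 0.113, 0.3787]
eef_rot: [0.778, 0.415, -0.229, -0.412]
contact_force: [0.5, 0.2, -0.0]
opening: 0.005
```

```bash
OMP_NUM_THREADS=1 python3 now.py;date
```

```text
41.825 [ 0.13  0.84 -1.3   1.4   1.39  1.6  -0.15] [0.741 0.113 0.379] [np.float64(33.7), np.float64(-5.0), np.float64(-0.04)]
[[0.55, 0.46, -0.7], [0.83, -0.32, 0.45], [-0.01, -0.83, -0.55]] n az -32.9
Sat Dec  5 11:49:09 UTC 2026
```

Emit:
carry_out(offset=[[0.008,0,-0.027],[0.008,-0.005,-0.027],[0.008,-0.01,-0.027],[0,-0.015,-0.025],[0,-0.018,0],[0,-0.02,0]], twist=[0,0,0,0,0,0])

```text
clock: 42.58
tool_pos: [0.7645, 0.0439, 0.2739]
eef_rot: [0.778, 0.415, -0.228, -0.413]
contact_force: [0.0, 1.4, 0.4]
opening: 0.009
```

Emit:
carry_out(offset=[[-0.008,-0.007,0],[-0.008,-0.007,0],[-0.011,-0.004,0],[-0.011,-0.004,0],[-0.011,-0.004,0],[-0.01,-0.008,0],[-0.01,-0.008,0]], twist=[0,0,0,0,0,0,0])

```text
clock: 43.45
tool_pos: [0.6948, 0.0025, 0.2735]
eef_rot: [0.778, 0.415, -0.228, -0.413]
contact_force: [0.0, 0.2, -0.6]
opening: 0.004
```

Emit:
carry_out(offset=[[-0.01,-0.008,0],[-0.01,-0.008,0],[-0.007,-0.01,0],[-0.007,-0.01,0],[-0.003,-0.006,0],[0,0,0]], twist=[0,0,0,0,0,0])

```text
clock: 44.2
tool_pos: [0.6584, -0.0396, 0.2735]
eef_rot: [0.778, 0.415, -0.228, -0.413]
contact_force: [1.0, 0.1, 0.2]
opening: 0.006
```

```bash
date; python3 - <<'E'
from h import *
print(get_state()["tool_pos"])
a=snapshot("top")[:,:,::-1];b=snapshot("scene")[:,:,::-1]
o=np.zeros((400,800,3),np.uint8);o[:,400:]=cv2.resize(b[110:270,240:400],(400,400),interpolation=3);o[:,:400]=cv2.resize(a[90:250,290:450],(400,400),interpolation=3)
cv2.imwrite("pics/p5.png",cv2.convertScaleAbs(o,alpha=1.5))
E
```

```text
Sat Dec  5 11:49:35 UTC 2026
[ 0.65837757 -0.03960623  0.27347826]
```

View pics/p5.png

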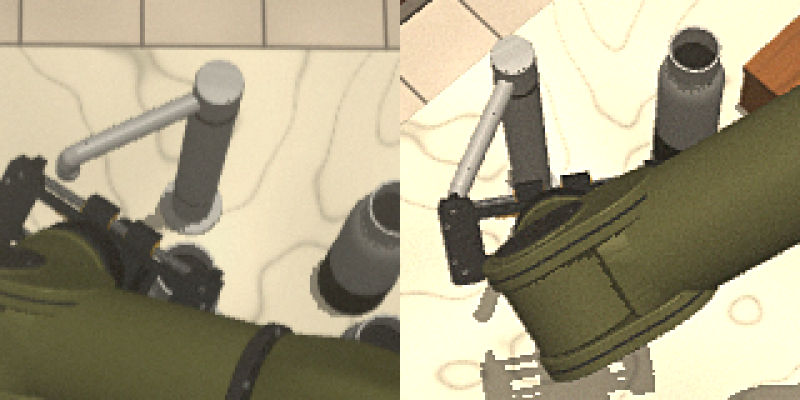

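The spout has not moved (top view, outlet still at (317,156)). With no force felt, the tips passed just over the tube, so I'll go back over it and repeat about 22 mm lower, which is still above the flask's mouth.

Emit:
carry_out(offset=[[0,0,0.055],[0.03,0.025,0.01],[0.04,0.03,0],[0.04,0.033,0],[0,0,-0.03],[0,0,-0.03],[0,0,-0.026]], twist=[0,0,0,0,0,0,0])

```text
clock: 45.18
tool_pos: [0.7685, 0.05, 0.2511]
eef_rot: [0.778, 0.415, -0.229, -0.413]
contact_force: [0.9, 1.0, -0.1]
opening: 0.007
```

Emit:
carry_out(offset=[[-0.008,-0.007,0],[-0.01,-0.008,0],[-0.011,-0.004,0],[-0.011,-0.004,0]], twist=[0,0,0,0])

```text
clock: 45.68
tool_pos: [0.7282, 0.0264, 0.2541]
eef_rot: [0.778, 0.416, -0.227, -0.413]
contact_force: [1.5, 1.0, 0.2]
opening: 0.006
```

```bash
date; python3 - <<'E'
from h import *
s=get_state();print(s["contact_force"].round(2),s["tool_pos"].round(3))
a=cv2.imread("pics/top0.png");T=camera_params("top")
b=np.ascontiguousarray(snapshot("top")[:,:,::-1])
print("tcp px",proj(T,s["tool_pos"]).round(1))
# spout tube area: has it changed?
d=np.abs(a.astype(int)-b).sum(2)[120:175,308:372];print(b[::4,::4][0,0],(d>60).mean())
t=a[145:170,305:335];r=cv2.matchTemplate(b[110:260,280:420],t,cv2.TM_CCOEFF_NORMED);print(cv2.minMaxLoc(r))
for y in range(130,176,5):print(''.join('#' if v>60 else '.' for v in np.abs(a.astype(int)-b).sum(2)[y,290:400:2]))
E
```

```text
Sat Dec  5 11:50:40 UTC 2026
[1.52 1.03 0.24] [0.728 0.026 0.254]
tcp px [315.6 153.1]
[18 15  5] 0.7653409090909091
(-0.5033785700798035, 0.5938590168952942, (82, 62), (48, 28))
####################################...#...##.#..######
################################..######........#######
######.#########.##########..#######...........########
#######.###############.####.##.#####.........#########
#############.####.####..##.########..........#########
###############.#......#############.........##########
############....##.###.############.........###########
#####################..##..######.#.........###########
##############..###########.####............###########
################.#########.####...........#..##########
```

The force (1.5, 1.0 N) is the expected reaction from the tube, so contact is made. I'll continue the arc, keeping slightly short, then back off and measure the spout angle by model matching.

Emit:
carry_out(offset=[[-0.011,-0.006,0],[-0.01,-0.008,0],[-0.01,-0.008,0],[-0.01,-0.008,0],[-0.01,-0.009,0],[-0.007,-0.01,0],[-0.005,-0.008,0],[0,0,0]], twist=[0,0,0,0,0,0,0,0])

```text
clock: 46.72
tool_pos: [0.6648, -0.0325, 0.2521]
eef_rot: [0.778, 0.414, -0.229, -0.413]
contact_force: [0.4, 0.5, 0.4]
opening: 0.005
```

```bash
cat > ang.py <<'E'
from h import *
H={"top":(.7768,-.1022),"scene":(.7723,-.0973)}
def prof(n,im):
    P=camera_params(n);sat=cv2.GaussianBlur(cv2.cvtColor(im,cv2.COLOR_BGR2HSV)[:,:,1].astype(np.float32),(3,3),0);o=[]
    for f in range(90,200,3):
        v=[]
        for r in np.arange(.035,.135,.01):
            u=proj(P,(H[n][0]+r*np.cos(np.radians(f)),H[n][1]+r*np.sin(np.radians(f)),.288));v.append(sat[int(round(u[1])),int(round(u[0]))])
        o.append((f,int(np.percentile(v,70))))
    return o
if __name__=="__main__":
    s=get_state();print(s["clock"],s["contact_force"].round(2),s["tool_pos"].round(3))
    for n in("top","scene"):
        print(n,"start",prof(n,cv2.imread(f"pics/{n}0.png")));im=np.ascontiguousarray(snapshot(n)[:,:,::-1]);print("now",prof(n,im))
E
python3 ang.py;date
```

```text
46.725 [0.38 0.54 0.42] [ 0.665 -0.033  0.252]
top start [(90, 53), (93, 54), (96, 53), (99, 53), (102, 54), (105, 53), (108, 52), (111, 36), (114, 26), (117, 28), (120, 37), (123, 52), (126, 52), (129, 53), (132, 53), (135, 53), (138, 53), (141, 53), (144, 53), (147, 53), (150, 52), (153, 47), (156, 40), (159, 41), (162, 39), (165, 37), (168, 38), (171, 38), (174, 37), (177, 38), (180, 40), (183, 51), (186, 52), (189, 51), (192, 53), (195, 53), (198, 53)]
now [(90, 52), (93, 52), (96, 52), (99, 52), (102, 52), (105, 52), (108, 52), (111, 52), (114, 52), (117, 52), (120, 52), (123, 52), (126, 52), (129, 51), (132, 52), (135, 51), (138, 51), (141, 52), (144, 51), (147, 51), (150, 47), (153, 27), (156, 26), (159, 27), (162, 32), (165, 35), (168, 34), (171, 35), (174, 34), (177, 35), (180, 39), (183, 50), (186, 51), (189, 51), (192, 52), (195, 52), (198, 52)]
scene start [(90, 60), (93, 60), (96, 60), (99, 60), (102, 59), (105, 59), (108, 52), (111, 36), (114, 35), (117, 38), (120, 56), (123, 59), (126, 59), (129, 59), (132, 59), (135, 46), (138, 44), (141, 45), (144, 47), (147, 42), (150, 44), (153, 44), (156, 49), (159, 57), (162, 57), (165, 59), (168, 59), (171, 59), (174, 59), (177, 59), (180, 60), (183, 60), (186, 59), (189, 59), (192, 60), (195, 60), (198, 59)]
now [(90, 56), (93, 55), (96, 55), (99, 55), (102, 56), (105, 55), (108, 55), (111, 55), (114, 55), (117, 55), (120, 56), (123, 55), (126, 55), (129, 55), (132, 55), (135, 44), (138, 44), (141, 42), (144, 43), (147, 41), (150, 41), (153, 35), (156, 34), (159, 36), (162, 54), (165, 53), (168, 55), (171, 55), (174, 55), (177, 55), (180, 55), (183, 54), (186, 55), (189, 55), (192, 55), (195, 56), (198, 56)]
Sat Dec  5 11:51:23 UTC 2026
```

The spout is now at about 156° in both cameras and the flask's mouth bears about 170.5°, so another 14.5° is needed (about 33 mm along the arc).

Emit:
carry_out(offset=[[-0.003,-0.007,0],[-0.003,-0.008,0],[-0.002,-0.008,0],[-0.002,-0.007,0],[0,-0.002,0],[0,0,0]], twist=[0,0,0,0,0,0])

```text
clock: 47.58
tool_pos: [0.6557, -0.0637, 0.2525]
eef_rot: [0.778, 0.415, -0.228, -0.413]
contact_force: [-0.0, 0.7, 0.2]
opening: 0.004
```

Emit:
carry_out(offset=[[0.005,0.01,0],[0.01,0.02,0],[0.01,0.03,0],[0,0.04,0.02],[0,0.04,0.04],[0,0.05,0.04],[-0.02,0.05,0.03],[-0.02,0.05,0.02]], twist=[0,0,0,0,0,0,0,0])

```text
clock: 48.58
tool_pos: [0.6401, 0.2284, 0.4033]
eef_rot: [0.778, 0.415, -0.227, -0.413]
contact_force: [0.7, 0.7, 0.1]
opening: -0.001
```

```bash
python3 ang.py|grep -v start;date
```

```text
48.575 [0.74 0.71 0.13] [0.64  0.228 0.403]
now [(90, 52), (93, 52), (96, 52), (99, 52), (102, 52), (105, 51), (108, 52), (111, 51), (114, 52), (117, 52), (120, 52), (123, 52), (126, 52), (129, 52), (132, 52), (135, 52), (138, 51), (141, 52), (144, 51), (147, 51), (150, 52), (153, 47), (156, 37), (159, 35), (162, 34), (165, 31), (168, 27), (171, 26), (174, 29), (177, 31), (180, 40), (183, 51), (186, 50), (189, 51), (192, 52), (195, 52), (198, 52)]
now [(90, 53), (93, 52), (96, 52), (99, 53), (102, 53), (105, 52), (108, 53), (111, 52), (114, 52), (117, 52), (120, 52), (123, 52), (126, 52), (129, 52), (132, 52), (135, 43), (138, 42), (141, 42), (144, 42), (147, 42), (150, 43), (153, 41), (156, 44), (159, 49), (162, 50), (165, 40), (168, 33), (171, 32), (174, 38), (177, 51), (180, 51), (183, 51), (186, 52), (189, 51), (192, 52), (195, 52), (198, 53)]
Sat Dec  5 11:51:43 UTC 2026
```

The spout is at 170.5° in both cameras, over the mouth. Before handing in, I'll check that the flask has not shifted since its placement was measured.

```bash
python3 - <<'E'
from h import *
p=cv2.imread("pics/p4.png")
for n,y,x,ox,box in(("scene",120,240,400,(160,560,245,640)),("top",100,290,0,(225,140,315,225))):
    im=np.ascontiguousarray(snapshot(n)[:,:,::-1])[y:y+160,x:x+160];im=cv2.convertScaleAbs(cv2.resize(im,(400,400),interpolation=3),alpha=1.5)
    y0,x0,y1,x1=box;t=p[y0:y1,x0:x1];m=cv2.minMaxLoc(cv2.matchTemplate(im,t,cv2.TM_CCOEFF_NORMED))
    print(n,round(m[1],3),"shift px",(m[3][0]-(x0-ox))*.4,(m[3][1]-y0)*.4)
E
```

```text
scene 0.775 shift px 36.800000000000004 -64.0
top 0.975 shift px 0.0 0.0
```

```bash
python3 -c "
from plant import *
print(get_state()['qd'].round(3),job.finish_job())"
```

```text
the job is handed in; nothing more can be done
[0.055 0.019 0.037 0.017 0.003 0.001 0.003] None
```

I pushed the leftmost flask upright onto the drip grille, then swung the spout round over its mouth, and handed the job in at about 48.7 s. No verdict is reported.

**How it was done:** the gripper body overhangs the fingers, so a vertical tool cannot reach low on the tall flask. I used the arm's reach limits to lean the tool about 34° forward. I then pushed the boot in between the open fingertips, with TCP height about 30 mm. Most of the first 36 s went on getting that lean.

**Last checks:**
- **Flask on grille:** its centre was about 5 mm (scene camera) and 7 mm (top camera) from the grille's. The top camera showed no shift after the spout push.
- **Spout over mouth:** the spout was at about 170.5° in both cameras. The mouth bore 169.6° (scene) and 171.7° (top), so the centres should be within a few millimetres.
- **Forces:** about 3.5 N at most on the flask and 2 N on the spout, in the readings at the end of each move. The robot was clear of everything at hand-in.

**What failed or disagreed:**
- The first spout push passed over the tube without touching it; I repeated it about 22 mm lower.
- While pushing, the flask sat about 15 mm closer to the TCP than my finger geometry predicted. The gripper body may therefore have touched it near 0.10 m, still on the lower half.
- The final scene-camera check of the flask failed: the match locked onto a different flask, probably because the spout hid part of ours.
- I did not measure whether the bystanders moved; no contact with them showed in the forces or pictures.

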